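# Set up a small vacuum filtration

### The arm

A 6-joint arm with a two-finger parallel gripper is mounted at the origin on a cart in front of the work surface, level with it; the furniture and walls round the work are solid. World frame = base frame: x ahead of the robot, y to its left, z up, the work surface at z = 0. Lengths are in m, angles in rad, forces in N, time in s.
With the tool pointing down it reaches from about 0.3 to 0.875 m from the base axis. Payload 6.4 kg.
Tool frame: the origin (TCP) lies at the very end of the fingers, on their centre line; the grasp point (between the pads) lies 19 mm behind it; z points along the fingers, y is the line along which they close (so a half turn about z gives the same grasp; the last joint's range is limited). The gripper opens to 85 mm and grips with 20 to 120 N. Pads are 22 mm wide; open, the fingers measure 114 mm over their backs; the gripper's body (76 mm by 85 mm) begins 54 mm behind the grasp point. The pads swing forward as they close: fully open they stand 13 mm farther back than shut.
Start: joints at [-1.352, 0.181, 1.607, -0, 1.354, -0.206], TCP at [0.237, -0.524, 0.195] pointing down, gripper open.
Joint ranges: [-2.99, 2.99], [-0.89, 2.07], [0.3, 2.58], [-1.14, 4.28], [0, 2.63], [-3.12, 3.12]. Speed limits (rad/s): [2.57, 2.57, 3.01, 3.14, 3.14, 3.14].

### API

Orientations are given as a unit quaternion [w, x, y, z].
In Python, from bench import ctrl gives the robot as it stands.
- The arm moves only by the tool jog_arm, never from a script. Its argument "series" is a list that holds one entry, the list of rows, each a list of 7 numbers: the shift along the tool's x, y, z in mm, then the turn, a rotation vector about the tool's x, y, z in rad, then the finger opening in mm, from 0 to 85.4. In form: [[[tx, ty, tz, rx, ry, rz, gripper], ...]]. A call has exactly 10 rows; each row shifts and turns the commanded pose from where the row before left it, along the tool's axes as they then stand; what a row does not reach is not made up. A row lasts 1/10 s, in which the tool goes at most 50 mm and 8.59 degrees, less where a joint would pass 70% of its speed; a pose out of reach is approached as far as the arm can. A call with a gripper value outside its range is refused whole. The fingers move at their own pace and stop on an object; the grip force is fixed at half the most. Time passes only in rows, so rows that do not move let the fingers close, or fill a call up. It gives the time, the measured TCP pose, the force, the opening and the grip force at its end, in the units of the state.
- ctrl.get_obs(): the state, without advancing time (a new reading comes with each control period).
- ctrl.camera(name): name is "scene" or "top" or "wrist"; returns a dict with "frame" (480x640x3 uint8, blue, green, red), "z_map" (480x640 float32, m along the optical axis (not along the pixel's ray), 0 where there is no reading), "fx", "fy", "cx", "cy" (pixels), "k1" (the pictures are not rectified: a ray, as slopes to the right and down, at radius r is drawn at 1 + k1 r^2 times it, then the intrinsics apply), "xyz" and "rotation" of the camera in the world. Camera axes: x right, y down, z forward; pixel columns grow to the right and rows downward; lengths in m; the calibration is good to about 2 mm. A picture is of the moment at which its call begins.
- ctrl.hand_in(): hands the job in; it is judged then, once.
The state is a dict: "time_s": time; "q": joint angles; "dq": joint speeds; "joint_efforts": joint torques, N m; "eef_pos": TCP position; "eef_rot": TCP orientation; "wrist_force": force on the tool from outside, world axes, zero at the start; "torque": the same for the moment, N m; "opening": opening from 0.0 (shut) to 1.0 (fully open); "grasp_force": force on a finger pad.
Only numpy, scipy, OpenCV 4.12 (cv2) and the standard library are available. Lean on these libraries where they do the work, as an engineer would, in place of code of your own. Each camera call takes 0.05 s, during which the arm holds its last target. There are 200 camera calls.

### The job

Make the vacuum filtration ready: seat the larger of the two black rubber cone adapters, narrow end down, in the mouth of the filter flask and then the white funnel, taken out of its beaker, in that cone, both upright and fully home in their tapers. Round the flask, taking the side its hose arm points to as the back, stand the wide bottle directly to its left and the slim bottle directly to its right, each upright with its centre 12 cm from the centre of the flask, and put the timer face up directly in front of the flask, 13 cm from centre to centre. Leave the smaller cone and the empty beaker standing where they are.

Things in the scene. Friction and masses are not known exactly. Their poses are not given: they have to be found in the camera images.
- flask: Clear glass conical filter flask, 130 mm high, 90 mm wide at the foot, in a black weight ring 117 mm across and 16 mm high; it does not move. Origin: centre of its underside, z up. Its hose arm (white barbed nozzle at 86 mm height, out to 64 mm from the axis) points along its own +x, the back, away from the robot within 0.25 rad; own +y is the left, -y the right, -x the front.
- flask_mouth (a point): Centre of the flask's open mouth, on its axis, at the level of its rim, 130 mm above the flask's underside. The mouth is 58 mm across outside and 46 mm inside; inside it tapers, at the same angle as the large cone, to 33 mm at 22 mm depth, and is open into the flask below. The large cone is home when its underside is 17 mm below this point; its collar then begins 5 mm above the rim.
- cone_large: The larger black rubber cone adapter, a hollow sleeve open at both ends, standing narrow end down, 34 mm high, 60 g. Outside 36 mm across at the foot, 49 mm at 22 mm height, above that a straight collar 54 mm across and 12 mm high: grip it there. Inside 26 mm across at the foot, widening evenly to 46 mm at the top. Origin: centre of its underside; z is its axis, up.
- cone_small: The smaller black rubber cone adapter of the same form, not needed: 26 mm high, 22 mm across at the foot, collar 36 mm across. Standing on the bench, origin at the centre of its underside, z up. It is to be left standing where it is.
- funnel: White porcelain funnel, 116 mm high, 130 g, upright in the beaker at the start with its tip 7 mm above the bench. Origin: middle of the stem's lower tip; z its axis, up. From the tip: stem 12 to 14 mm thick up to 38; 28 across at 46, even taper to 48 across at 79; bowl 58 to 60 across from 84 to the rim at 116: grip it there. Home in the large cone with its tip 43 mm below the cone's underside.
- beaker: Tall clear glass beaker, 88 mm high, 54 to 57 mm across, in which the funnel stands at the start, the bowl's underside resting on the rim; loose, 110 g. Origin: centre of its underside, z up. The funnel lifts straight out. The beaker is to be left standing where it is.
- bottle_wide: The wide white plastic bottle with a blue screw cap, 48 mm across and 105 mm high (round body up to 80 mm, the cap 39 mm across from 88 mm up), standing. Origin: centre of its underside, z up. 80 to 170 g.
- bottle_slim: The slim white plastic bottle with a red screw cap, 38 mm across and 118 mm high (round body up to 90 mm, the cap 31 mm across from 100 mm up), standing. Origin: centre of its underside, z up. 80 to 170 g.
- timer: Small white lab timer lying face up, 74 mm along its own x, 64 mm along its own y, 18 mm high (keys to 21 mm). Origin: centre of its underside, z up. Grip it across its y. 80 g.
There are look-alikes about, which are no part of the job. Leave any orange look-alike of the cone_small alone.

How it is judged:
At the end, for the whole second after the job is handed in: Cone home in flask (axes within 3 mm, height within 4 mm) and funnel in cone (5 mm, 4 mm), tilt under 0.06 rad; bottles 12 cm left and right, timer 13 cm in front, within 15 mm along and 20 mm across, upright on the bench; small cone moved under 30 mm, beaker under 40 mm, upright; all at rest (z of cone_large in the frame of flask between 0.109 and 0.117 m and horizontal distance between cone_large and flask below 0.003 m and angle between each of cone_large, funnel's own z axis and vertical below 0.06 rad and z of funnel in the frame of cone_large between -0.0467 and -0.0387 m and horizontal distance between funnel and cone_large below 0.005 m and y of bottle_wide in the frame of flask between 0.105 and 0.135 m and x of bottle_wide in the frame of flask between -0.02 and 0.02 m and y of bottle_slim in the frame of flask between -0.135 and -0.105 m and x of bottle_slim in the frame of flask between -0.02 and 0.02 m and x of timer in the frame of flask between -0.145 and -0.115 m and y of timer in the frame of flask between -0.02 and 0.02 m and angle between each of bottle_wide, bottle_slim, timer's own z axis and vertical below 0.08 rad and height (world z) of each of bottle_wide, bottle_slim, timer below 0.004 m and linear speed of each of timer, bottle_wide, bottle_slim, cone_large, funnel below 0.01 m/s and distance of cone_small from where it was at the start of the episode below 0.03 m and angle between each of cone_small, beaker's own z axis and vertical below 0.1 rad and distance of beaker from where it was at the start of the episode below 0.04 m); the robot touches nothing.
It fails at once if a bottle is tipped over (angle between any of bottle_wide, bottle_slim's own z axis and vertical above 0.7 rad).
It fails at once if the beaker is tipped over (angle between beaker's own z axis and vertical above 0.5 rad).
It fails at once if the small cone is picked up or knocked away (distance of cone_small from where it was at the start of the episode above 0.06 m).
It also fails if it takes over 144 s, if anything falls off the work surface, if the arm or the gripper's body presses on something with over 40 N, if the wrist force passes 120 N, or if a joint passes its speed limit or range.

## Working session

There is one attempt and no reset: what is moved stays moved. The work goes in short steps, Python scripts to look and compute and a tool call to move; the robot and the scene stay as the last step left them, time stands still between calls to the robot, and variables do not carry over. Pictures are saved under pics/ and viewed, at most 14 in all, crops included, and the job is handed in when it is done.

Besides the shell and the picture viewer there is one more tool, called after ">>>" as name([rows], argument=value, ...), one row to a line, values as JSON. jog_arm: Moves the arm, as the interface text tells. Its arguments: {"type":"object","properties":{"series":{"type":"array"}},"required":["series"]}

```bash
mkdir -p pics; cat > h.py <<'E'
import numpy as np, cv2
from bench import ctrl
def cam(n):
    c=ctrl.camera(n); c['R']=np.array(c['rotation']); 
    if c['R'].size==4:
        from scipy.spatial.transform import Rotation as Ro
        w,x,y,z=c['R'].ravel(); c['R']=Ro.from_quat([x,y,z,w]).as_matrix()
    return c
def world(c,u=None,v=None,z=None):
    "pixel arrays -> world using depth map (or given z depth)"
    if u is None: v,u=np.mgrid[0:480,0:640]
    u=np.asarray(u,float);v=np.asarray(v,float)
    K=np.array([[c['fx'],0,c['cx']],[0,c['fy'],c['cy']],[0,0,1]])
    p=cv2.undistortPoints(np.stack([u.ravel(),v.ravel()],1)[:,None],K,np.array([c['k1'],0,0,0,0.]))[:,0]
    if z is None: z=c['z_map'][v.ravel().astype(int),u.ravel().astype(int)]
    r=np.c_[p,np.ones(len(p))]
    return (np.asarray(z).reshape(-1,1)*r)@c['R'].T+np.array(c['xyz']), r@c['R'].T
def onplane(c,u,v,h):
    _,d=world(c,np.atleast_1d(u),np.atleast_1d(v),1.0) 
    o=np.array(c['xyz']); return o+d*((h-o[2])/d[:,2])[:,None]
E
python3 - <<'E'
from h import *
for n in ['scene','top','wrist']:
    c=cam(n); cv2.imwrite(f'pics/{n}0.png',c['frame']); print(n,c['xyz'],c['rotation'],c['fx'],c['cx'],c['cy'],c['k1'])
    np.savez(f'{n}0.npz',**{k:c[k] for k in c})
print(ctrl.get_obs())
E
```

```text
scene [-0.00857457  0.98326043  0.70555128] [ 0.12984199 -0.20069512  0.83915839 -0.48854449] 513.7446093933296 320.8607407252966 242.452678446252 -0.024456891257937288
top [0.3337834  0.00617318 1.29033978] [-0.06051424  0.71156831 -0.69722841  0.0622985 ] 483.5757742017114 318.2258610874069 232.4666233690771 -0.084577012024508
wrist [ 0.3135644  -0.48787305  0.37299833] [ 0.13865982  0.82859553 -0.53477539 -0.09065422] 330.36635748894054 313.73030396104076 241.97649280752498 -0.021872416190138865
{'time_s': 0.15, 'q': array([-1.35230420e+00,  1.81368689e-01,  1.60778057e+00, -1.22793946e-05,
        1.35380569e+00, -2.06317272e-01]), 'dq': array([ 0.00050119, -0.00053135, -0.00248266, -0.00193764, -0.00129381,
       -0.00042737]), 'joint_efforts': array([ 1.17642587e-03, -4.45260179e+01, -3.51691818e+01, -2.64241435e-04,
        5.81814922e-03,  8.47544968e-08]), 'eef_pos': array([ 0.23688219, -0.52341672,  0.19399101]), 'eef_rot': array([-6.81096495e-04,  9.77526298e-01,  2.10812410e-01, -1.01411047e-05]), 'wrist_force': array([ 0.18685055, -0.65399468, -0.09688432]), 'torque': array([ 0.02262413,  0.02297561, -0.06763943]), 'grasp_force': 0.0, 'opening': 0.9986217217388752}
```

View pics/top0.png

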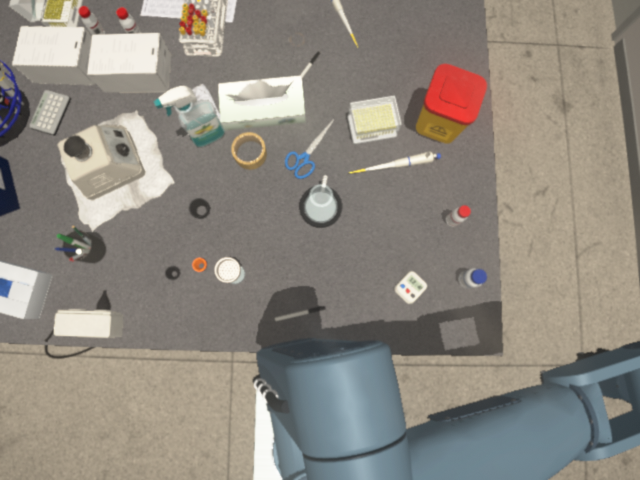

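View pics/scene0.png

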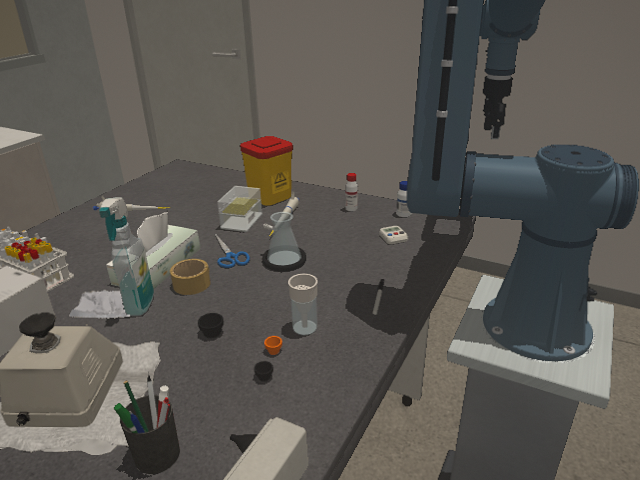

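The top view shows these candidates:
- **Large cone:** black ring at (200,208).
- **Small cone:** black at (172,272). The orange look-alike is at (199,265).
- **Flask:** (320,205). **Funnel and beaker:** (229,270). **Timer:** (410,288).
- **Slim bottle:** red cap at (460,215). The red-capped items at (88,18) and (125,18) are possible look-alikes.
- **Wide bottle:** blue cap at (475,277).

The scene view agrees: large cone (210,326), small cone (263,371), funnel (303,290), slim bottle (351,190), wide bottle (404,200), timer (393,235).

```bash
cat > m.py <<'E'
from h import *
def load(n):
    d=np.load(n+'.npz',allow_pickle=True); c={k:d[k] for k in d}
    for k in ['fx','fy','cx','cy','k1']: c[k]=float(c[k])
    from scipy.spatial.transform import Rotation as Ro
    w,x,y,z=c['rotation'].ravel(); c['R']=Ro.from_quat([x,y,z,w]).as_matrix(); return c
def circ(P):
    A=np.c_[2*P[:,:2],np.ones(len(P))]; s=np.linalg.lstsq(A,(P[:,:2]**2).sum(1),rcond=None)[0]
    return s[:2],np.sqrt(s[2]+s[:2]@s[:2])
E
python3 - <<'E'
from m import *
np.set_printoptions(precision=4,suppress=True)
T=load('top0');S=load('scene0')
PT,_=world(T);PS,_=world(S)
print('bench z',np.median(PT.reshape(480,640,3)[225:260,380:440,2]),np.median(PS.reshape(480,640,3)[275:300,330:350,2]))
G={'cone':(200,208),'orange':(199,265),'small':(172,272),'funnel':(228,270),'flask':(320,205),'slim':(460,215),'wide':(475,277),'timer':(410,288),'r1':(88,18),'r2':(125,18)}
for k,(u,v) in G.items():
    p=onplane(T,u,v,0.03)[0]
    for nm,P in (('top',PT),('scn',PS)):
        q=P[(np.hypot(P[:,0]-p[0],P[:,1]-p[1])<0.075)&(P[:,2]>0.007)&(P[:,2]<0.25)]
        if len(q)<10: print(k,nm,'none');continue
        h=np.percentile(q[:,2],98); t=q[q[:,2]>h-0.006]
        print(k,nm,len(q),'zmax %.3f'%h,'topmid',(t.max(0)+t.min(0))[:2]/2,'size',np.ptp(t,axis=0)[:2],'all mid',(q.max(0)+q.min(0))[:2]/2,np.ptp(q,axis=0)[:2])
I=T['frame']; a=cv2.resize(I[230:310,150:260],(550,400),interpolation=cv2.INTER_CUBIC)
b=cv2.resize(I[180:235,170:350],(720,220),interpolation=cv2.INTER_CUBIC)
o=np.zeros((600,720,3),np.uint8);o[:220]=b;o[220:600,:522]=cv2.resize(a,(522,380));cv2.imwrite('pics/c1.png',o)
E
```

```text
bench z 0.0008048091323141771 -0.00014005030217068004
cone top 250 zmax 0.039 topmid [0.6158 0.3258] size [0.0524 0.0517] all mid [0.6165 0.3214] [0.1265 0.1321]
cone scn 475 zmax 0.035 topmid [0.6165 0.328 ] size [0.0563 0.0551] all mid [0.6165 0.3286] [0.0563 0.0563]
orange top 269 zmax 0.124 topmid [0.4465 0.2485] size [0.0389 0.0115] all mid [0.4792 0.316 ] [0.111  0.1477]
orange scn 1020 zmax 0.122 topmid [0.4479 0.2505] size [0.043  0.0157] all mid [0.455  0.3167] [0.0573 0.1494]
small top 208 zmax 0.030 topmid [0.451  0.3609] size [0.0596 0.0932] all mid [0.4453 0.3816] [0.1261 0.1374]
small scn 393 zmax 0.027 topmid [0.4528 0.3625] size [0.0579 0.0975] all mid [0.4528 0.3625] [0.0579 0.0975]
funnel top 650 zmax 0.126 topmid [0.4433 0.2247] size [0.0564 0.0591] all mid [0.4671 0.2462] [0.106  0.1344]
funnel scn 1578 zmax 0.122 topmid [0.4458 0.2276] size [0.0614 0.0615] all mid [0.4464 0.2556] [0.0628 0.1174]
flask top 1388 zmax 0.133 topmid [0.6316 0.0004] size [0.0579 0.0547] all mid [ 0.6343 -0.0008] [0.1228 0.1417]
flask scn 1626 zmax 0.130 topmid [0.6324 0.0058] size [0.0
[... 261 characters left out ...]
0.0389 0.0399]
wide top 438 zmax 0.110 topmid [ 0.4406 -0.3953] size [0.0352 0.0358] all mid [ 0.4415 -0.4049] [0.1172 0.1323]
wide scn 336 zmax 0.106 topmid [ 0.4469 -0.3875] size [0.026  0.0344] all mid [ 0.4429 -0.3841] [0.048  0.0412]
timer top 690 zmax 0.024 topmid [ 0.4168 -0.2391] size [0.0787 0.0793] all mid [ 0.4202 -0.2399] [0.1279 0.1252]
timer scn 350 zmax 0.022 topmid [ 0.4181 -0.2369] size [0.0788 0.0744] all mid [ 0.4179 -0.2346] [0.0841 0.0791]
r1 top 793 zmax 0.125 topmid [1.1529 0.6738] size [0.0345 0.0302] all mid [1.1928 0.7139] [0.1178 0.1338]
r1 scn none
r2 top 386 zmax 0.120 topmid [1.151  0.5655] size [0.0311 0.0281] all mid [1.1886 0.5899] [0.1208 0.1457]
r2 scn none
```

View pics/c1.png

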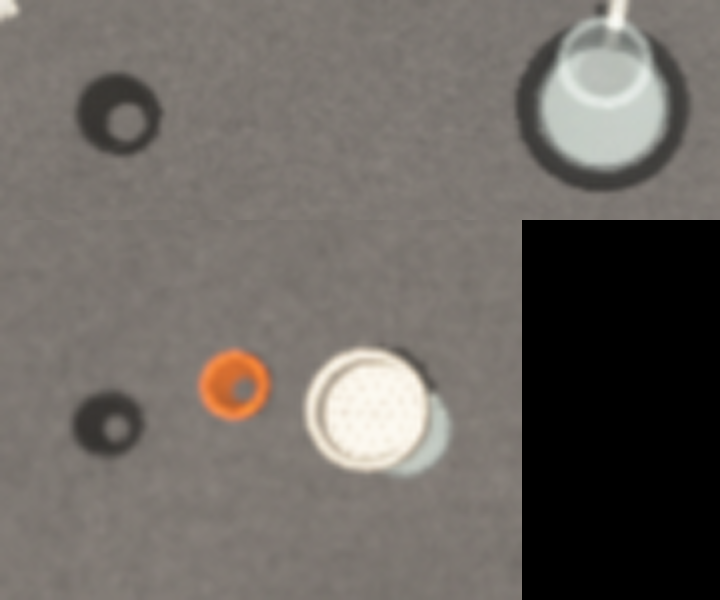

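The crop confirms the large cone (54 mm across, 35 mm high) at top pixel (200,208). The small cone is at (172,272) and the orange one at (199,265). The red-capped items at the back are out of reach, at x = 1.15.

```bash
python3 - <<'E'
from m import *
from h import *
np.set_printoptions(precision=4,suppress=True)
T=load('top0');S=load('scene0')
for nm,c in (('top',T),('scn',S)):
    P,_=world(c); d=np.hypot(P[:,0]-.632,P[:,1]-.003)
    rim=P[(d<.045)&(P[:,2]>.122)&(P[:,2]<.138)]; print(nm,'rim',circ(rim),len(rim))
    ring=P[(d<.068)&(P[:,2]>.010)&(P[:,2]<.020)]; print('ring mid',(ring.max(0)+ring.min(0))/2,np.ptp(ring,axis=0))
    col=c['frame'].reshape(-1,3).min(1)
    hose=P[(d>.035)&(d<.085)&(P[:,2]>.07)&(P[:,2]<.115)]; print('hose',hose.mean(0) if len(hose) else 0,len(hose))
    t=P[(np.hypot(P[:,0]-.4175,P[:,1]+.238)<.06)&(P[:,2]>.012)&(P[:,2]<.026)]
    if nm=='top': t=t[cv2.erode((np.hypot(P[:,0]-.4175,P[:,1]+.238)<.06).astype(np.uint8),None)[(np.hypot(P[:,0]-.4175,P[:,1]+.238)<.06)&(P[:,2]>.012)&(P[:,2]<.026)].ravel()>0]
    print('timer',cv2.minAreaRect((t[:,:2]*1000).astype(np.float32)))
    for k,x,y,z0,z1 in (('slim',.603,-.356,.02,.088),('wide',.443,-.389,.02,.078)):
        q=P[(np.hypot(P[:,0]-x,P[:,1]-y)<.035)&(P[:,2]>z0)&(P[:,2]<z1)]; print(k,circ(q),len(q),(q.max(0)+q.min(0))/2)
# hose pixel in top: onplane
I=T['frame'][170:210,300:345].astype(int); m=(I.min(2)>185); v,u=np.nonzero(m); 
p=onplane(T,u+300,v+170,0.086); print('bright',np.c_[u+300,v+170,p[:,:2]][::6])
W=load('wrist0'); o=ctrl.get_obs(); from scipy.spatial.transform import Rotation as Ro
w=o['eef_rot'];Rt=Ro.from_quat([w[1],w[2],w[3],w[0]]).as_matrix(); print('cam in tool',Rt.T@(W['xyz']-o['eef_pos']),'\n',Rt.T@W['R'])
E
```

```text
top rim (array([0.631 , 0.0003]), np.float64(0.025169295551160903)) 212
ring mid [0.6274 0.0044 0.015 ] [0.109  0.1247 0.0099]
hose [ 0.6833 -0.0087  0.0903] 38
timer ((416.3178405761719, -239.63442993164062), (63.14289855957031, 74.03225708007812), 45.39434814453125)
slim (array([ 0.6024, -0.359 ]), np.float64(0.01776772233068271)) 149 [ 0.6015 -0.3563  0.0544]
wide (array([ 0.44  , -0.3924]), np.float64(0.02069508100760318)) 164 [ 0.4398 -0.3885  0.0491]
scn rim (array([0.6323, 0.0049]), np.float64(0.025374403684944435)) 159
ring mid [0.6317 0.0078 0.015 ] [0.1177 0.1102 0.0099]
hose [ 0.6811 -0.0029  0.0878] 41
timer ((417.4172668457031, -234.09654235839844), (64.6596450805664, 76.3703384399414), 49.045677185058594)
slim (array([ 0.6024, -0.3534]), np.float64(0.015354680037582015)) 246 [ 0.6015 -0.3522  0.0541]
wide (array([ 0.4439, -0.3835]), np.float64(0.015073326549681998)) 187 [ 0.4455 -0.3781  0.0491]
bright [[324.     176.       0.6938  -0.0067]
 [324.     178.       0.6885  -0.0068]
 [326.     179.       0.6859  -0.012 ]
 [325.     181.       0.6805  -0.0095]
 [325.     183
[... 1631 characters left out ...]
    206.       0.6147  -0.0286]
 [310.     207.       0.6109   0.0276]
 [316.     207.       0.6113   0.0123]
 [322.     207.       0.6116  -0.0031]
 [328.     207.       0.6119  -0.0184]
 [334.     207.       0.6122  -0.0337]
 [312.     208.       0.6084   0.0224]
 [318.     208.       0.6087   0.0071]
 [324.     208.       0.6091  -0.0082]
 [330.     208.       0.6094  -0.0235]
 [308.     209.       0.6056   0.0325]
 [314.     209.       0.6059   0.0172]
 [320.     209.       0.6062   0.0019]
 [326.     209.       0.6066  -0.0134]
 [332.     209.       0.6069  -0.0287]]
cam in tool [ 0.0846 -0.001  -0.179 ] 
 [[-0.0006 -0.945  -0.327 ]
 [ 1.     -0.0004 -0.0008]
 [ 0.0006 -0.327   0.945 ]]
```

>>> jog_arm([
  [[30, -5, 0, 0, 0, 0, 85], [35, -6, 0, 0, 0, 0, 85], [35, -6, 0, 0, 0, 0, 85], [35, -6, 0, 0, 0, 0, 85], [35, -5, 0, 0, 0, 0, 85], [35, -5, 0, 0, 0, 0, 85], [25, -3, 0, 0, 0, 0, 85], [12, -2, 0, 0, 0, 0, 85], [0, 0, 0, 0, 0, 0, 85], [0, 0, 0, 0, 0, 0, 85]],
])

```text
time_s: 1.15
eef_pos: [0.4411, -0.3899, 0.1944]
eef_rot: [-0.0, 0.978, 0.211, -0.0]
wrist_force: [0.7, 0.5, 0.2]
opening: 0.994
grasp_force: 0.0
```

```bash
cat >> m.py <<'E'
from scipy.spatial.transform import Rotation as Ro
from h import *
np.set_printoptions(precision=4,suppress=True)
def tool():
    o=ctrl.get_obs(); w=o['eef_rot']; return o['eef_pos'],Ro.from_quat([w[1],w[2],w[3],w[0]]).as_matrix(),o
def go(x,y,z=None):
    p,R,o=tool(); t=np.array([x,y,p[2] if z is None else z]); print('t %.2f psi %.3f tcp'%(o['time_s'],np.arctan2(R[1,0],R[0,0])),p,'tilt',R[:2,2],'-> tool shift mm',R.T@(t-p)*1000)
def meas(x,y,r,bands,c=None,n='wrist',name=None):
    c=c or cam(n)
    if name: cv2.imwrite('pics/'+name,c['frame'])
    P,_=world(c)
    for a,b in bands:
        q=P[(np.hypot(P[:,0]-x,P[:,1]-y)<r)&(P[:,2]>a)&(P[:,2]<b)]
        if len(q)>20:
            print((a,b),len(q),'fit',*circ(q),'mid',(q.max(0)+q.min(0))/2,'size',np.ptp(q,axis=0),'mean',q.mean(0))
    return c,P
E
python3 - <<'E'
from m import *
c,P=meas(.442,-.388,.045,[(.02,.078),(.095,.115),(.1,.115)],name='w1.png')
go(.442,-.388,.05)
E
```

```text
(0.02, 0.078) 855 fit [ 0.4427 -0.3931] 0.021447571890866046 mid [ 0.4448 -0.3935  0.0491] size [0.0417 0.0475 0.0578] mean [ 0.4555 -0.3861  0.0631]
(0.095, 0.115) 1549 fit [ 0.4426 -0.3934] 0.013665272382287923 mid [ 0.4416 -0.3937  0.1011] size [0.0382 0.0382 0.0121] mean [ 0.443  -0.3931  0.1043]
(0.1, 0.115) 1481 fit [ 0.4422 -0.3936] 0.013437254328288043 mid [ 0.4416 -0.3938  0.1036] size [0.0381 0.0381 0.0071] mean [ 0.4425 -0.3934  0.1046]
t 1.20 psi 0.424 tcp [ 0.4408 -0.3902  0.1945] tilt [-0.0007 -0.    ] -> tool shift mm [  2.0565  -1.5243 144.4916]
```

View pics/w1.png

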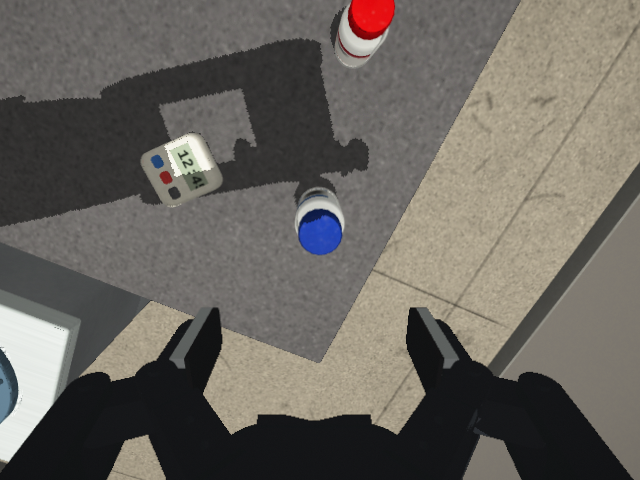

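The wrist view shows the blue cap at (320,230), the red cap at (371,12) and the timer at (181,170). The wide bottle is centred at (0.442, -0.394) with its cap top at 0.105, as described.

>>> jog_arm([
  [[0, 4, 30, 0, 0, 0, 85], [0, 0, 36, 0, 0, 0, 85], [0, 0, 36, 0, 0, 0, 85], [0, 0, 27, 0, 0, 0, 85], [0, 0, 15, 0, 0, 0, 85], [0, 0, 0, 0, 0, 0, 85], [0, 0, 0, 0, 0, 0, 35], [0, 0, 0, 0, 0, 0, 35], [0, 0, 0, 0, 0, 0, 35], [0, 0, 0, 0, 0, 0, 35]],
])

```text
time_s: 2.2
eef_pos: [0.4445, -0.3944, 0.0528]
eef_rot: [0.002, 0.978, 0.211, 0.001]
wrist_force: [0.5, 0.4, 6.4]
opening: 0.431
grasp_force: 60.0
```

>>> jog_arm([
  [[0, 0, 0, 0, 0, 0, 35], [0, 0, 0, 0, 0, 0, 35], [0, 0, -5, 0, 0, 0, 35], [0, 0, -15, 0, 0, 0, 35], [0, 0, -25, 0, 0, 0, 35], [0, 0, -30, 0, 0, 0, 35], [0, 0, -30, 0, 0, 0, 35], [0, 0, -25, 0, 0, 0, 35], [0, 0, -10, 0, 0, 0, 35], [0, 0, 0, 0, 0, 0, 35]],
])

```text
time_s: 3.2
eef_pos: [0.4442, -0.394, 0.1929]
eef_rot: [0.002, 0.978, 0.211, 0.001]
wrist_force: [-0.5, -0.2, -2.3]
opening: 0.43
grasp_force: 60.4
```

```bash
python3 - <<'E'
from m import *
go(.652,.121)
E
```

```text
t 3.20 psi 0.425 tcp [ 0.4442 -0.394   0.1929] tilt [ 0.0023 -0.003 ] -> tool shift mm [ 401.6436 -383.4948   -1.0876]
```

>>> jog_arm([
  [[12, -24, 0, 0, 0, 0, 35], [19, -39, 0, 0, 0, 0, 35], [20, -40, 0, 0, 0, 0, 35], [20, -40, 0, 0, 0, 0, 35], [20, -40, 0, 0, 0, 0, 35], [20, -40, 0, 0, 0, 0, 35], [20, -40, 0, 0, 0, 0, 35], [20, -40, 0, 0, 0, 0, 35], [20, -40, 0, 0, 0, 0, 35], [18, -38, 0, 0, 0, 0, 35]],
])

```text
time_s: 4.2
eef_pos: [0.4572, 0.034, 0.1891]
eef_rot: [-0.001, 0.978, 0.211, -0.001]
wrist_force: [0.1, 0.5, -2.1]
opening: 0.429
grasp_force: 60.6
```

>>> jog_arm([
  [[18, -38, 0, 0, 0, 0, 35], [20, -38, 0, 0, 0, 0, 35], [20, -6, 0, 0, 0, 0, 35], [30, 13, 0, 0, 0, 0, 35], [36, 16, 0, 0, 0, 0, 35], [36, 16, 0, 0, 0, 0, 35], [36, 16, 0, 0, 0, 0, 35], [20, 10, 0, 0, 0, 0, 35], [10, 4, 0, 0, 0, 0, 35], [0, 0, 0, 0, 0, 0, 35]],
])

```text
time_s: 5.2
eef_pos: [0.6615, 0.131, 0.1877]
eef_rot: [-0.0, 0.978, 0.211, -0.002]
wrist_force: [-0.9, 0.0, -1.7]
opening: 0.433
grasp_force: 60.8
```

```bash
python3 - <<'E'
from m import *
go(.652,.121,.054)
p=tool()[0]
c,P=meas(p[0],p[1],.035,[(.07,.13),(.07,.16),(.16,.175),(.07,.2)],n='scene',name='s2.png')
q=P[(np.hypot(P[:,0]-p[0],P[:,1]-p[1])<.035)&(P[:,2]>.03)]; print('lowest',np.percentile(q[:,2],[0,1,3,10]))
c,P=meas(.63,.003,.04,[(.122,.137)],name='w2.png')
print(circ(P[(abs(P[:,2]-.13)<.006)&(np.hypot(P[:,0]-.632,P[:,1]-.003)<.045)]))
E
```

```text
t 5.20 psi 0.424 tcp [0.6615 0.131  0.1877] tilt [-0.0038 -0.0001] -> tool shift mm [-12.3184   5.3851 133.7434]
(0.07, 0.16) 184 fit [0.658  0.1326] 0.022247675362706942 mid [0.6539 0.1388 0.1483] size [0.0449 0.0368 0.0233] mean [0.6477 0.1458 0.1487]
(0.16, 0.175) 121 fit [0.6586 0.1325] 0.022393461956599223 mid [0.6541 0.1364 0.1675] size [0.042  0.0413 0.0149] mean [0.6483 0.1458 0.1675]
(0.07, 0.2) 511 fit [0.6583 0.1326] 0.022301202018378496 mid [0.6544 0.1365 0.1683] size [0.0458 0.0415 0.0633] mean [0.648  0.1457 0.1688]
lowest [0.1367 0.1389 0.1439 0.1582]
(0.122, 0.137) 1472 fit [0.6337 0.0043] 0.024962060418753932 mid [0.6328 0.0029 0.1269] size [0.0572 0.0582 0.0099] mean [0.6353 0.0026 0.1283]
(array([0.6335, 0.0041]), np.float64(0.02522344325835289))
```

View pics/s2.png

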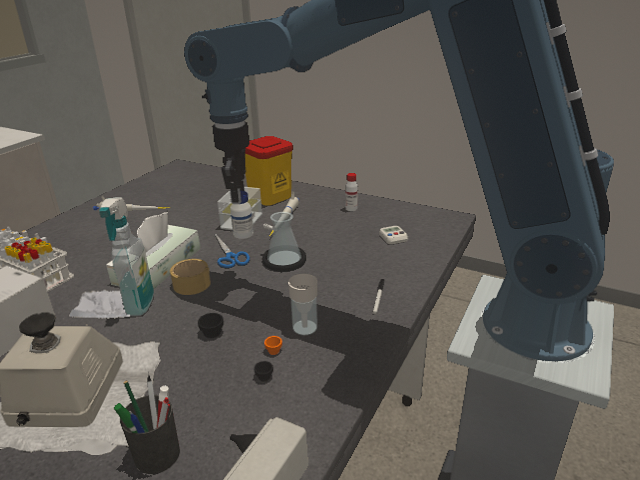

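The scene view shows the wide bottle hanging upright at (241,218), to the left of the flask. Its underside is 51 mm below the TCP.

>>> jog_arm([
  [[-8, 4, 15, 0, 0, 0, 35], [-4, 1, 30, 0, 0, 0, 35], [0, 0, 30, 0, 0, 0, 35], [0, 0, 28, 0, 0, 0, 35], [0, 0, 18, 0, 0, 0, 35], [0, 0, 9, 0, 0, 0, 35], [0, 0, 4, 0, 0, 0, 35], [0, 0, 0, 0, 0, 0, 35], [0, 0, 0, 0, 0, 0, 75], [0, 0, 0, 0, 0, 0, 75]],
])

```text
time_s: 6.3
eef_pos: [0.6541, 0.1219, 0.0585]
eef_rot: [0.0, 0.978, 0.211, 0.001]
wrist_force: [0.4, -0.4, 0.4]
opening: 0.761
grasp_force: 0.0
```

>>> jog_arm([
  [[0, 0, 0, 0, 0, 0, 75], [0, 0, 0, 0, 0, 0, 75], [0, 0, -15, 0, 0, 0, 75], [0, 0, -30, 0, 0, 0, 75], [0, 0, -40, 0, 0, 0, 75], [0, 0, -40, 0, 0, 0, 75], [0, 0, -30, 0, 0, 0, 80], [0, 0, -15, 0, 0, 0, 85], [0, 0, 0, 0, 0, 0, 85], [0, 0, 0, 0, 0, 0, 85]],
])

```text
time_s: 7.3
eef_pos: [0.6522, 0.1218, 0.2255]
eef_rot: [-0.0, 0.978, 0.211, -0.001]
wrist_force: [0.3, -0.2, 0.2]
opening: 0.997
grasp_force: 0.0
```

```bash
python3 - <<'E'
from m import *
c,P=meas(.652,.121,.045,[(.02,.08),(.1,.112)])
meas(.652,.121,.045,[(.1,.112)],n='top')
go(.6158,.3265,.17)
E
```

```text
(0.02, 0.08) 720 fit [0.6515 0.1226] 0.021345305365772293 mid [0.6539 0.1226 0.0501] size [0.0409 0.0478 0.0597] mean [0.6648 0.1288 0.0638]
(0.1, 0.112) 1231 fit [0.6513 0.1225] 0.013444488180176987 mid [0.6506 0.1222 0.1036] size [0.0384 0.0378 0.0072] mean [0.6515 0.1226 0.1046]
t 7.40 psi 0.425 tcp [0.6515 0.1218 0.224 ] tilt [-0.0043 -0.0001] -> tool shift mm [  52.0552 -201.1214   54.12  ]
```

>>> jog_arm([
  [[6, -25, 0, 0, 0, 0, 85], [9, -35, 5, 0, 0, 0, 85], [10, -38, 9, 0, 0, 0, 85], [10, -38, 10, 0, 0, 0, 85], [9, -35, 10, 0, 0, 0, 85], [6, -22, 10, 0, 0, 0, 85], [2, -8, 10, 0, 0, 0, 85], [0, 0, 0, 0, 0, 0, 85], [0, 0, 0, 0, 0, 0, 85], [0, 0, 0, 0, 0, 0, 85]],
])

```text
time_s: 8.4
eef_pos: [0.6182, 0.325, 0.1731]
eef_rot: [0.0, 0.978, 0.21, 0.0]
wrist_force: [0.9, -0.9, 0.8]
opening: 0.997
grasp_force: 0.0
```

```bash
python3 - <<'E'
from m import *
c,P=meas(.616,.327,.045,[(.02,.04),(.03,.04)],name='w3.png')
go(.6158,.3265,.018)
E
```

```text
(0.02, 0.04) 1231 fit [0.6176 0.3294] 0.023440718818643964 mid [0.6167 0.3292 0.0281] size [0.0536 0.0536 0.0161] mean [0.6148 0.3282 0.0301]
(0.03, 0.04) 751 fit [0.6171 0.3291] 0.024546494028598494 mid [0.6167 0.3291 0.0331] size [0.0536 0.0534 0.0061] mean [0.6161 0.3287 0.0331]
t 8.45 psi 0.423 tcp [0.6183 0.3251 0.1734] tilt [0.0011 0.0001] -> tool shift mm [ -1.8522  -2.406  155.4149]
```

View pics/w3.png

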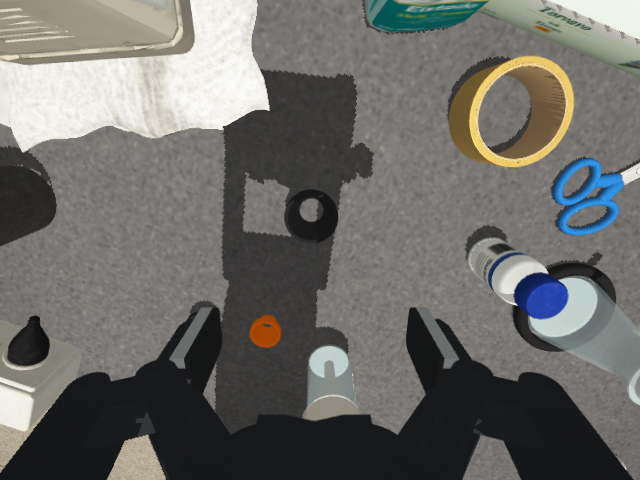

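The wrist view shows the large cone at (312,215), the orange one at (265,331) and the funnel and beaker at (330,380). The large cone is centred at (0.6167, 0.3291) with its top at 0.035, so I'll grip it now.

>>> jog_arm([
  [[0, -4, 25, 0, 0, 0, 85], [0, 0, 35, 0, 0, 0, 85], [0, 0, 35, 0, 0, 0, 85], [0, 0, 30, 0, 0, 0, 85], [0, 0, 18, 0, 0, 0, 80], [0, 0, 8, 0, 0, 0, 75], [0, 0, 2, 0, 0, 0, 70], [0, 0, 0, 0, 0, 0, 66], [0, 0, 0, 0, 0, 0, 66], [0, 0, 0, 0, 0, 0, 66]],
])

```text
time_s: 9.45
eef_pos: [0.6168, 0.3305, 0.0214]
eef_rot: [-0.0, 0.978, 0.211, 0.001]
wrist_force: [0.1, -0.1, -0.8]
opening: 0.776
grasp_force: 0.0
```

```bash
python3 - <<'E'
from m import *
go(.6167,.3291,.020)
c=cam('wrist'); P,_=world(c); P=P.reshape(480,640,3); T,R,_=tool()
L=(P-T)@R; m=(abs(L[...,1])>.03)&(abs(L[...,1])<.06)&(abs(L[...,0])<.02)&(L[...,2]>-.06)&(L[...,2]<.02)
print('finger tip tool z max',np.percentile(L[m][:,2],[50,90,99,100]),m.sum())
cv2.imwrite('pics/w4.png',c['frame'])
E
```

```text
t 9.45 psi 0.425 tcp [0.6168 0.3305 0.0214] tilt [0.0025 0.0008] -> tool shift mm [-0.6564  1.2358  1.3933]
finger tip tool z max [-0.0534 -0.0456  0.0199  0.02  ] 1600
```

View pics/w4.png

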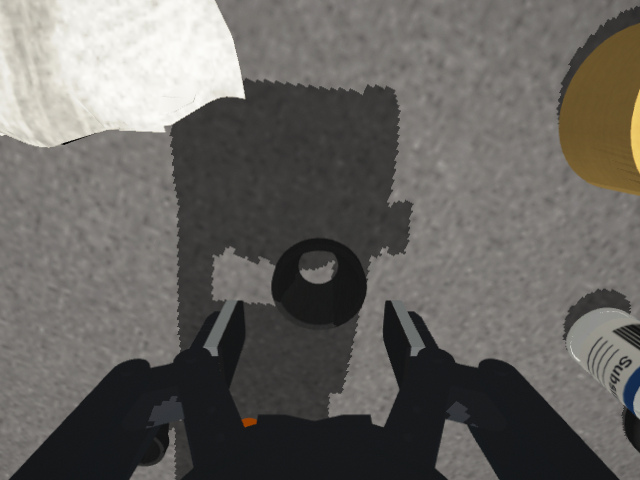

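The cone is between the fingers at (320,280), but the tips at (235,305) look higher than the collar. I'll check the tip height by depth.

```bash
python3 - <<'E'
from m import *
c=cam('wrist'); T,R,o=tool(); print(c['xyz'],R.T@(c['xyz']-T)); print(R.T@c['R'])
for u,v in [(225,303),(238,303),(240,320),(238,340),(215,345),(225,330),(200,350),(392,303),(405,310),(320,245),(320,290),(320,318)]:
    w=world(c,[u],[v])[0][0]; print(u,v,w,(w-T)@R*1000)
print(o['opening'])
E
```

```text
[0.6928 0.3661 0.2004] [ 0.0847 -0.0009 -0.1794]
[[-0.0006 -0.9452 -0.3266]
 [ 1.     -0.0005 -0.0005]
 [ 0.0003 -0.3266  0.9452]]
225 303 [0.61   0.3718 0.071 ] [ 11.4308 -40.3716 -50.1519]
238 303 [0.6123 0.3666 0.0708] [ 11.3761 -34.6211 -50.0366]
240 320 [0.6049 0.3628 0.0715] [  3.084  -34.2203 -50.6898]
238 340 [0.5987 0.3602 0.077 ] [ -3.5971 -34.4458 -56.2359]
215 345 [0.6108 0.3682 0.1001] [ 10.7406 -36.6844 -79.2661]
225 330 [0.6121 0.367  0.0916] [ 11.4038 -35.1302 -70.8408]
200 350 [0.6109 0.3721 0.1052] [ 12.4509 -40.2643 -84.4013]
392 303 [0.6403 0.3042 0.0706] [ 11.2067  33.7548 -49.7968]
405 310 [0.6418 0.3    0.0759] [ 10.7913  38.2073 -55.1005]
320 245 [0.6403 0.3387 0.0333] [ 25.2945   2.3334 -12.4508]
320 290 [0.6034 0.3212 0.0063] [-15.5283   3.0366  14.4698]
320 318 [0.5972 0.3188 0.0295] [-22.0929   2.6665  -8.7518]
0.7733022084458588
```

```bash
python3 - <<'E'
from m import *
c=cam('scene'); P,_=world(c); T,R,o=tool(); L=(P-T)@R
m=(abs(L[:,0])<.016)&(abs(L[:,1])>.03)&(abs(L[:,1])<.055)&(P[:,2]>.04)&(P[:,2]<.2)
for s in (1,-1):
    k=m&(L[:,1]*s>0); print(s,k.sum(),np.percentile(P[k][:,2],[0,1,5,20,50]) if k.sum() else '')
f=c['frame']; p=(T+[0,0,.03]-c['xyz'])@c['R']; u,v=[int(x) for x in (c['cx']+c['fx']*p[0]/p[2],c['cy']+c['fy']*p[1]/p[2])]
cv2.imwrite('pics/s4.png',cv2.resize(f[v-70:v+50,u-70:u+70],(700,600),interpolation=cv2.INTER_CUBIC)); print(u,v)
E
```

```text
1 152 [0.0625 0.0631 0.0663 0.0726 0.0888]
-1 510 [0.0604 0.0645 0.0722 0.0888 0.1608]
208 314
```

View pics/s4.png

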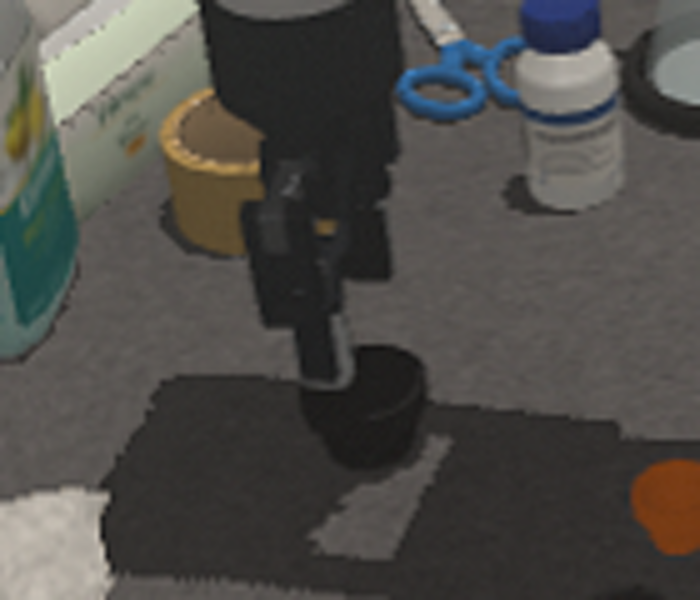

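The scene crop shows the left fingertip at about (328,385), above the cone's collar. The tips therefore end about 40–50 mm short of the reported TCP. That fits the wide bottle having been held by its cap (37 mm opening). I'll go down further in small steps while watching the force.

>>> jog_arm([
  [[0, 1, 5, 0, 0, 0, 66], [0, 0, 7, 0, 0, 0, 66], [0, 0, 7, 0, 0, 0, 66], [0, 0, 5, 0, 0, 0, 66], [0, 0, 4, 0, 0, 0, 66], [0, 0, 3, 0, 0, 0, 66], [0, 0, 2, 0, 0, 0, 66], [0, 0, 0, 0, 0, 0, 66], [0, 0, 0, 0, 0, 0, 66], [0, 0, 0, 0, 0, 0, 66]],
])

```text
time_s: 10.6
eef_pos: [0.6164, 0.3293, -0.0129]
eef_rot: [-0.0, 0.978, 0.211, 0.0]
wrist_force: [-0.1, -0.1, 0.6]
opening: 0.774
grasp_force: 0.0
```

```bash
cat >> m.py <<'E'
def tips():
    for n in ('wrist','scene'):
        c=cam(n); P,_=world(c); T,R,o=tool(); L=(P-T)@R
        dark=c['frame'].reshape(-1,3).max(1)<140
        for s in (1,-1):
            k=(abs(L[:,0])<.013)&(L[:,1]*s>.015)&(L[:,1]*s<.055)&(L[:,2]<-.03)&(L[:,2]>-.1)
            if k.sum()>20: print(n,s,k.sum(),'low z',np.percentile(P[k][:,2],[0,1,5]),'inner y',np.percentile(L[k][:,1]*s,[0,1,5]))
    print('tcp',T,o['opening'],o['wrist_force'])
E
python3 - <<'E'
from m import *
tips()
c=cam('wrist');cv2.imwrite('pics/w5.png',c['frame'][150:450,100:560])
E
```

```text
wrist 1 7701 low z [0.0171 0.0192 0.0262] inner y [0.015  0.0172 0.0201]
wrist -1 7208 low z [0.0171 0.0196 0.0266] inner y [0.0151 0.0165 0.0191]
scene 1 213 low z [0.0172 0.018  0.0199] inner y [0.0154 0.0161 0.0188]
scene -1 190 low z [0.0175 0.021  0.0278] inner y [0.0182 0.0195 0.0228]
tcp [ 0.6163  0.3293 -0.013 ] 0.7701411732562986 [ 0.0816 -0.6505 -0.2058]
```

View pics/w5.png

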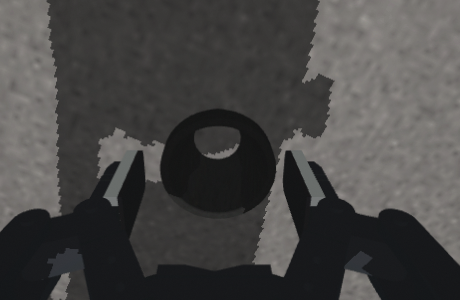

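```bash
python3 - <<'E'
from m import *
T,R,o=tool()
for n in ('wrist','scene'):
    c=cam(n); P,_=world(c); L=(P-T)@R
    for s in (1,-1):
        k=(abs(L[:,0])<.016)&(L[:,1]*s>.031)&(L[:,1]*s<.05)&(P[:,2]>.01)&(P[:,2]<.08)
        h=np.histogram(P[k][:,2]*1000,np.arange(10,60,3)); print(n,s,dict(zip(h[1].astype(int),h[0])))
E
```

```text
wrist 1 {np.int64(10): np.int64(0), np.int64(13): np.int64(0), np.int64(16): np.int64(0), np.int64(19): np.int64(0), np.int64(22): np.int64(0), np.int64(25): np.int64(0), np.int64(28): np.int64(16), np.int64(31): np.int64(64), np.int64(34): np.int64(122), np.int64(37): np.int64(149), np.int64(40): np.int64(183), np.int64(43): np.int64(182), np.int64(46): np.int64(199), np.int64(49): np.int64(211), np.int64(52): np.int64(214), np.int64(55): np.int64(250)}
wrist -1 {np.int64(10): np.int64(0), np.int64(13): np.int64(0), np.int64(16): np.int64(0), np.int64(19): np.int64(0), np.int64(22): np.int64(0), np.int64(25): np.int64(0), np.int64(28): np.int64(8), np.int64(31): np.int64(72), np.int64(34): np.int64(114), np.int64(37): np.int64(165), np.int64(40): np.int64(169), np.int64(43): np.int64(178), np.int64(46): np.int64(188), np.int64(49): np.int64(204), np.int64(52): np.int64(217), np.int64(55): np.int64(220)}
scene 1 {np.int64(10): np.int64(0), np.int64(13): np.int64(0), np.int64(16): np.int64(0), np.int64(19): np.int64(0), np.int64(22): np.int64(0), np.int64(25): np.int64(0), np.int64(28): np.int64(3), np.int64(31): np.int64(9), np.int64(34): np.int64(13), np.int64(37): np.int64(6), np.int64(40): np.int64(10), np.int64(43): np.int64(7), np.int64(46): np.int64(4), np.int64(49): np.int64(5), np.int64(52): np.int64(5), np.int64(55): np.int64(8)}
scene -1 {np.int64(10): np.int64(0), np.int64(13): np.int64(0), np.int64(16): np.int64(0), np.int64(19): np.int64(0), np.int64(22): np.int64(0), np.int64(25): np.int64(0), np.int64(28): np.int64(3), np.int64(31): np.int64(3), np.int64(34): np.int64(9), np.int64(37): np.int64(10), np.int64(40): np.int64(15), np.int64(43): np.int64(12), np.int64(46): np.int64(8), np.int64(49): np.int64(20), np.int64(52): np.int64(10), np.int64(55): np.int64(19)}
```

Both cameras put the tips at 0.029 m, which is 42 mm above the reported TCP. There was no contact at TCP z = -0.013. I'll go down 7 mm more and close.

>>> jog_arm([
  [[0, 0, 4, 0, 0, 0, 66], [0, 0, 3, 0, 0, 0, 66], [0, 0, 0, 0, 0, 0, 66], [0, 0, 0, 0, 0, 0, 55], [0, 0, 0, 0, 0, 0, 45], [0, 0, 0, 0, 0, 0, 40], [0, 0, 0, 0, 0, 0, 40], [0, 0, 0, 0, 0, 0, 40], [0, 0, 0, 0, 0, 0, 40], [0, 0, 0, 0, 0, 0, 40]],
])

```text
time_s: 11.85
eef_pos: [0.6163, 0.3293, -0.02]
eef_rot: [-0.0, 0.978, 0.211, 0.0]
wrist_force: [-0.8, 1.3, 3.3]
opening: 0.606
grasp_force: 62.3
```

>>> jog_arm([
  [[0, 0, -5, 0, 0, 0, 40], [0, 0, -15, 0, 0, 0, 40], [0, 0, -30, 0, 0, 0, 40], [0, 0, -35, 0, 0, 0, 40], [0, 0, -35, 0, 0, 0, 40], [0, 0, -30, 0, 0, 0, 40], [0, 0, -15, 0, 0, 0, 40], [0, 0, -5, 0, 0, 0, 40], [0, 0, 0, 0, 0, 0, 40], [0, 0, 0, 0, 0, 0, 40]],
])

```text
time_s: 12.85
eef_pos: [0.6149, 0.3287, 0.1475]
eef_rot: [0.0, 0.978, 0.211, -0.002]
wrist_force: [-0.1, -0.7, -1.4]
opening: 0.606
grasp_force: 62.6
```

```bash
python3 - <<'E'
from m import *
go(.6328,.0031,.145)
T,R,o=tool(); c=cam('wrist'); P,_=world(c); L=(P-T)@R
k=(abs(L[:,0])<.035)&(abs(L[:,1])<.0265)&(L[:,2]>-.06)&(L[:,2]<0.03); q=L[k]
top=q[q[:,2]<np.percentile(q[:,2],25)]
for a in np.arange(-.06,.03,.006):
    b=q[(q[:,2]>=a)&(q[:,2]<a+.006)]
    if len(b)>10: print('%.3f'%a,len(b),b.min(0),b.max(0))
E
```

```text
t 12.85 psi 0.425 tcp [0.6149 0.3287 0.1475] tilt [-0.0032 -0.0011] -> tool shift mm [-117.885   304.0444    2.7911]
-0.060 542 [-0.0257 -0.0264 -0.0599] [ 0.0277  0.0265 -0.054 ]
-0.054 4107 [-0.0272 -0.0265 -0.054 ] [ 0.028   0.0265 -0.048 ]
-0.048 1862 [-0.0221 -0.0257 -0.048 ] [ 0.0278  0.0264 -0.042 ]
-0.042 1135 [-0.02  -0.021 -0.042] [ 0.0266  0.0249 -0.036 ]
-0.036 918 [-0.0185 -0.0193 -0.036 ] [ 0.0102  0.017  -0.03  ]
-0.030 761 [-0.0161 -0.0174 -0.03  ] [ 0.0208  0.015  -0.024 ]
-0.024 483 [-0.0151 -0.0156 -0.024 ] [ 0.0193  0.0134 -0.0183]
```

>>> jog_arm([
  [[-8, 20, 0, 0, 0, 0, 40], [-14, 36, 0, 0, 0, 0, 40], [-15, 39, 0, 0, 0, 0, 40], [-15, 39, 0, 0, 0, 0, 40], [-15, 39, 0, 0, 0, 0, 40], [-15, 39, 0, 0, 0, 0, 40], [-15, 39, 0, 0, 0, 0, 40], [-12, 30, 0, 0, 0, 0, 40], [-6, 16, 0, 0, 0, 0, 40], [-3, 7, 0, 0, 0, 0, 40]],
])

```text
time_s: 13.9
eef_pos: [0.6333, 0.0021, 0.1484]
eef_rot: [-0.0, 0.978, 0.21, -0.001]
wrist_force: [-0.2, 0.5, -0.9]
opening: 0.606
grasp_force: 62.6
```

>>> jog_arm([
  [[0, 0, 0, 0, 0, 0, 40], [0, 0, 0, 0, 0, 0, 40], [0, 0, 0, 0, 0, 0, 40], [0, 0, 0, 0, 0, 0, 40], [0, 0, 0, 0, 0, 0, 40], [0, 0, 0, 0, 0, 0, 40], [0, 0, 0, 0, 0, 0, 40], [0, 0, 0, 0, 0, 0, 40], [0, 0, 0, 0, 0, 0, 40], [0, 0, 0, 0, 0, 0, 40]],
])

```text
time_s: 14.9
eef_pos: [0.6339, 0.0035, 0.1497]
eef_rot: [-0.0, 0.978, 0.211, 0.0]
wrist_force: [0.6, -0.5, 0.7]
opening: 0.608
grasp_force: 62.6
```

```bash
python3 - <<'E'
from m import *
go(.6328,.0031,.093)
c,P=meas(.6328,.003,.045,[(.122,.137),(.010,.02)],name='w6.png')
T,R,o=tool();L=(P-T)@R; k=(abs(L[:,0])<.035)&(abs(L[:,1])<.0262)&(L[:,2]>-.057)&(L[:,2]<-.050);q=P[k];print('cone top',q.min(0),q.max(0),(q.min(0)+q.max(0))/2, circ(q))
meas(.6328,.003,.04,[(.122,.136)],n='scene')
E
```

```text
t 14.90 psi 0.425 tcp [0.6339 0.0035 0.1497] tilt [0. 0.] -> tool shift mm [-1.1579 -0.0907 56.703 ]
(0.122, 0.137) 2299 fit [0.6336 0.0033] 0.02503287647871896 mid [0.6327 0.0031 0.1268] size [0.0574 0.0571 0.0096] mean [0.6343 0.0036 0.1286]
(0.01, 0.02) 415 fit [0.6338 0.0035] 0.04236893858526979 mid [0.6341 0.0028 0.015 ] size [0.0854 0.0891 0.01  ] mean [0.6477 0.0131 0.0156]
cone top [ 0.6068 -0.024   0.1997] [0.6614 0.0318 0.2067] [0.6341 0.0039 0.2032] (array([0.6347, 0.0049]), np.float64(0.02469974676481741))
(0.122, 0.136) 163 fit [0.6319 0.0048] 0.02534036560946093 mid [0.6316 0.0045 0.1275] size [0.0557 0.0568 0.0109] mean [0.633  0.0032 0.1277]
```

View pics/w6.png

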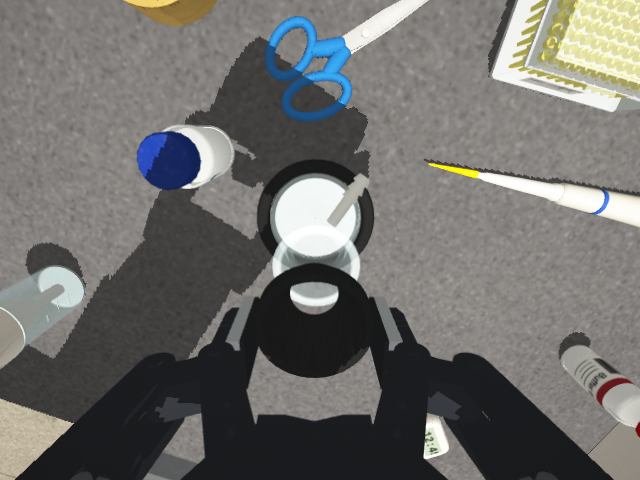

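The wrist view shows the mouth at (316,262) lined up with the held cone at (314,320). The wide bottle stands at (185,157), and the shift needed is about -1.5 mm along tool x. Lowering now.

>>> jog_arm([
  [[-1.5, 0, 6, 0, 0, 0, 40], [0, 0, 10, 0, 0, 0, 40], [0, 0, 10, 0, 0, 0, 40], [0, 0, 8, 0, 0, 0, 40], [0, 0, 6, 0, 0, 0, 40], [0, 0, 4, 0, 0, 0, 40], [0, 0, 3, 0, 0, 0, 40], [0, 0, 2, 0, 0, 0, 40], [0, 0, 0, 0, 0, 0, 40], [0, 0, 0, 0, 0, 0, 40]],
])

```text
time_s: 16.0
eef_pos: [0.6328, 0.0029, 0.101]
eef_rot: [0.0, 0.978, 0.211, 0.0]
wrist_force: [0.4, -0.5, 0.1]
opening: 0.606
grasp_force: 62.6
```

>>> jog_arm([
  [[0, 0, 2, 0, 0, 0, 40], [0, 0, 2, 0, 0, 0, 40], [0, 0, 1, 0, 0, 0, 40], [0, 0, 1, 0, 0, 0, 40], [0, 0, 0.5, 0, 0, 0, 40], [0, 0, 0, 0, 0, 0, 40], [0, 0, 0, 0, 0, 0, 40], [0, 0, 0, 0, 0, 0, 40], [0, 0, 0, 0, 0, 0, 40], [0, 0, 0, 0, 0, 0, 40]],
])

```text
time_s: 17.0
eef_pos: [0.6327, 0.0018, 0.095]
eef_rot: [0.001, 0.978, 0.211, 0.0]
wrist_force: [-3.2, -4.7, 4.8]
opening: 0.605
grasp_force: 63.2
```

>>> jog_arm([
  [[-1, 1, 0, 0, 0, 0, 40], [0, 0, 1, 0, 0, 0, 40], [0, 0, 1, 0, 0, 0, 40], [0, 0, 1, 0, 0, 0, 40], [0, 0, 0, 0, 0, 0, 40], [0, 0, 0, 0, 0, 0, 40], [0, 0, 0, 0, 0, 0, 40], [0, 0, 0, 0, 0, 0, 66], [0, 0, 0, 0, 0, 0, 66], [0, 0, 0, 0, 0, 0, 66]],
])

```text
time_s: 18.0
eef_pos: [0.6316, 0.0021, 0.0904]
eef_rot: [-0.0, 0.978, 0.211, -0.0]
wrist_force: [0.5, -0.4, -0.7]
opening: 0.772
grasp_force: 0.0
```

>>> jog_arm([
  [[0, 0, -5, 0, 0, 0, 68], [0, 0, -15, 0, 0, 0, 70], [0, 0, -25, 0, 0, 0, 75], [0, 0, -25, 0, 0, 0, 80], [0, 0, -15, 0, 0, 0, 85], [0, 0, -5, 0, 0, 0, 85], [0, 0, 0, 0, 0, 0, 85], [0, 0, 0, 0, 0, 0, 85], [0, 0, 0, 0, 0, 0, 85], [0, 0, 0, 0, 0, 0, 85]],
])

```text
time_s: 19.0
eef_pos: [0.6314, 0.0017, 0.1799]
eef_rot: [-0.0, 0.978, 0.211, -0.001]
wrist_force: [-0.8, -1.3, 0.5]
opening: 0.996
grasp_force: 0.0
```

```bash
python3 - <<'E'
from m import *
c,P=meas(.6328,.003,.04,[(.124,.133),(.136,.146),(.143,.155)],name='w7.png')
meas(.6328,.003,.04,[(.124,.132),(.136,.146),(.143,.155)],n='scene')
def tilt(P):
    q=P[(np.hypot(P[:,0]-.633,P[:,1]-.003)<.028)&(P[:,2]>.143)&(P[:,2]<.158)]; A=np.c_[q[:,:2]-q[:,:2].mean(0),np.ones(len(q))]; print('plane',np.linalg.lstsq(A,q[:,2],rcond=None)[0],len(q))
tilt(P)
go(.4445,.2255,.2)
E
```

```text
(0.124, 0.133) 1095 fit [0.6379 0.0053] 0.022025167195548163 mid [0.6375 0.0045 0.1285] size [0.0477 0.0544 0.009 ] mean [0.6368 0.0047 0.129 ]
(0.136, 0.146) 1163 fit [0.6348 0.0039] 0.022923330579599752 mid [0.6344 0.0049 0.141 ] size [0.0507 0.05   0.01  ] mean [0.6292 0.0012 0.1413]
(0.143, 0.155) 1758 fit [0.6334 0.0032] 0.024493477945939417 mid [0.6328 0.003  0.1463] size [0.0538 0.0538 0.0066] mean [0.6325 0.0028 0.1469]
(0.124, 0.132) 94 fit [0.6314 0.0056] 0.023946022572937285 mid [0.632  0.0073 0.128 ] size [0.0579 0.051  0.0079] mean [0.625  0.0144 0.1293]
(0.136, 0.146) 143 fit [0.632 0.005] 0.024093637951349358 mid [0.6326 0.0045 0.141 ] size [0.0534 0.0536 0.01  ] mean [0.6322 0.0041 0.1415]
(0.143, 0.155) 117 fit [0.6329 0.0042] 0.02470215698682317 mid [0.6332 0.0038 0.1466] size [0.0538 0.0561 0.0071] mean [0.6326 0.0045 0.1463]
plane [0.0064 0.0017 0.1469] 1758
t 19.10 psi 0.425 tcp [0.6317 0.0017 0.1804] tilt [-0.0013  0.0003] -> tool shift mm [ -78.303  -281.0638  -19.3164]
```

The cone is home: its top is at 0.147, centred on the mouth, with a tilt of about 0.006. Next is the funnel.

>>> jog_arm([
  [[-5, -18, 0, 0, 0, 0, 85], [-10, -36, 0, 0, 0, 0, 85], [-11, -40, 0, 0, 0, 0, 85], [-11, -40, 0, 0, 0, 0, 85], [-11, -40, 0, 0, 0, 0, 85], [-11, -40, 0, 0, 0, 0, 85], [-10, -36, 0, 0, 0, 0, 85], [-6, -21, 0, 0, 0, 0, 85], [-3, -10, 0, 0, 0, 0, 85], [0, 0, 0, 0, 0, 0, 85]],
])

```text
time_s: 20.1
eef_pos: [0.4446, 0.2261, 0.1812]
eef_rot: [0.0, 0.977, 0.212, 0.0]
wrist_force: [-0.1, -1.3, 0.4]
opening: 0.992
grasp_force: 0.0
```

```bash
python3 - <<'E'
from m import *
c,P=meas(.4445,.2255,.045,[(.095,.13),(.119,.13),(.08,.095)],name='w8.png')
meas(.4445,.2255,.045,[(.119,.13)],n='scene')
go(.4445,.2255,.06)
E
```

```text
(0.095, 0.13) 4713 fit [0.4443 0.2273] 0.0230481014759523 mid [0.4444 0.2273 0.1094] size [0.0601 0.0598 0.0287] mean [0.4417 0.2261 0.1053]
(0.119, 0.13) 1138 fit [0.4447 0.2274] 0.028160105084070387 mid [0.4444 0.2273 0.1214] size [0.0601 0.0598 0.0047] mean [0.4443 0.2271 0.1217]
(0.08, 0.095) 204 fit [0.4497 0.2301] 0.02006917913120133 mid [0.4468 0.2288 0.0876] size [0.0532 0.054  0.0147] mean [0.4512 0.2296 0.0939]
(0.119, 0.13) 133 fit [0.4446 0.2284] 0.028145056221701884 mid [0.4453 0.2273 0.122 ] size [0.0604 0.062  0.0059] mean [0.4448 0.228  0.1217]
t 20.20 psi 0.425 tcp [0.4458 0.225  0.1813] tilt [ 0.0005 -0.0003] -> tool shift mm [ -1.0414  -1.0998 121.2563]
```

>>> jog_arm([
  [[0, -3, 18, 0, 0, 0, 85], [0, 0, 28, 0, 0, 0, 85], [0, 0, 28, 0, 0, 0, 85], [0, 0, 22, 0, 0, 0, 85], [0, 0, 14, 0, 0, 0, 85], [0, 0, 8, 0, 0, 0, 85], [0, 0, 4, 0, 0, 0, 85], [0, 0, 1, 0, 0, 0, 85], [0, 0, 0, 0, 0, 0, 85], [0, 0, 0, 0, 0, 0, 80]],
])

```text
time_s: 21.2
eef_pos: [0.4446, 0.2283, 0.059]
eef_rot: [-0.0, 0.978, 0.211, 0.001]
wrist_force: [0.2, -0.5, -0.5]
opening: 0.94
grasp_force: 0.0
```

>>> jog_arm([
  [[0, 0, 0, 0, 0, 0, 70], [0, 0, 0, 0, 0, 0, 60], [0, 0, 0, 0, 0, 0, 45], [0, 0, 0, 0, 0, 0, 45], [0, 0, 0, 0, 0, 0, 45], [0, 0, 0, 0, 0, 0, 45], [0, 0, 0, 0, 0, 0, 45], [0, 0, -3, 0, 0, 0, 45], [0, 0, -5, 0, 0, 0, 45], [0, 0, -7, 0, 0, 0, 45]],
])

```text
time_s: 22.2
eef_pos: [0.4431, 0.2282, 0.073]
eef_rot: [-0.0, 0.978, 0.211, -0.001]
wrist_force: [-0.5, 0.3, -0.6]
opening: 0.67
grasp_force: 64.0
```

>>> jog_arm([
  [[0, 0, -8, 0, 0, 0, 45], [0, 0, -12, 0, 0, 0, 45], [0, 0, -18, 0, 0, 0, 45], [0, 0, -22, 0, 0, 0, 45], [0, 0, -25, 0, 0, 0, 45], [0, 0, -25, 0, 0, 0, 45], [0, 0, -20, 0, 0, 0, 45], [0, 0, -15, 0, 0, 0, 45], [0, 0, -10, 0, 0, 0, 45], [0, 0, -3, 0, 0, 0, 45]],
])

```text
time_s: 23.2
eef_pos: [0.4445, 0.2284, 0.2329]
eef_rot: [-0.0, 0.978, 0.211, 0.001]
wrist_force: [0.5, 0.5, -1.2]
opening: 0.668
grasp_force: 64.1
```

```bash
python3 - <<'E'
from m import *
T,R,o=tool()
c=cam('wrist'); P,_=world(c); L=(P-T)@R
k=(abs(L[:,0])<.035)&(abs(L[:,1])<.029)&(L[:,2]>-.075)&(L[:,2]<-.058);q=L[k];print('rim in tool',q.min(0),q.max(0),circ(q))
c,P=meas(T[0],T[1],.035,[(.16,.21),(.215,.245),(.26,.3)],n='scene',name='s9.png')
q=P[(np.hypot(P[:,0]-T[0],P[:,1]-T[1])<.04)&(P[:,2]>.1)];print('low',np.percentile(q[:,2],[0,1,2]))
meas(.4445,.2273,.045,[(.082,.092),(.02,.092)],c=c)
go(.6328,.003)
E
```

```text
rim in tool [-0.0314 -0.029  -0.075 ] [ 0.03   0.029 -0.058] (array([ 0.0002, -0.0009]), np.float64(0.028171053042565324))
(0.16, 0.21) 76 fit [0.4437 0.2305] 0.004485747499692862 mid [0.4438 0.2324 0.1942] size [0.0137 0.0094 0.0298] mean [0.4426 0.2322 0.1952]
(0.215, 0.245) 138 fit [0.4405 0.2354] 0.010599149351500074 mid [0.4411 0.2354 0.2301] size [0.0324 0.0264 0.0296] mean [0.4382 0.2396 0.2334]
(0.26, 0.3) 515 fit [0.4438 0.2302] 0.028105346457914918 mid [0.4435 0.2301 0.2799] size [0.0601 0.0659 0.0394] mean [0.4364 0.2355 0.2814]
low [0.1793 0.1984 0.214 ]
(0.082, 0.092) 149 fit [0.4452 0.2279] 0.02681224826279284 mid [0.4449 0.2275 0.0858] size [0.0562 0.0572 0.0076] mean [0.446  0.2254 0.0855]
(0.02, 0.092) 976 fit [0.4451 0.2276] 0.02638824583852854 mid [0.4449 0.2277 0.0548] size [0.0562 0.0589 0.0695] mean [0.4414 0.2336 0.0605]
t 23.30 psi 0.425 tcp [0.4439 0.2282 0.2314] tilt [0.0004 0.0001] -> tool shift mm [ 79.2529 283.067    0.0515]
```

View pics/s9.png

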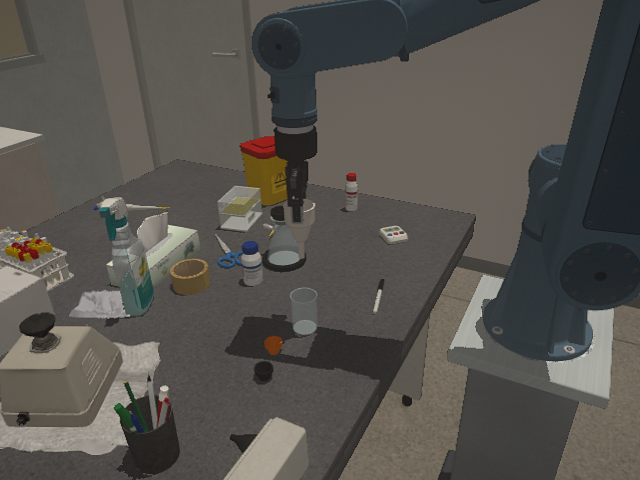

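The scene view shows the funnel hanging upright at (302,225) and the beaker standing unmoved at (304,312). The small and orange cones are untouched.

>>> jog_arm([
  [[5, 18, 0, 0, 0, 0, 45], [10, 36, 0, 0, 0, 0, 45], [11, 40, 0, 0, 0, 0, 45], [11, 40, 0, 0, 0, 0, 45], [11, 40, 0, 0, 0, 0, 45], [11, 40, 0, 0, 0, 0, 45], [10, 36, 0, 0, 0, 0, 45], [6, 21, 0, 0, 0, 0, 45], [4, 12, 0, 0, 0, 0, 45], [0, 0, 0, 0, 0, 0, 45]],
])

```text
time_s: 24.3
eef_pos: [0.6325, 0.0019, 0.2298]
eef_rot: [-0.0, 0.978, 0.21, -0.001]
wrist_force: [0.9, 0.3, -0.8]
opening: 0.674
grasp_force: 64.2
```

>>> jog_arm([
  [[0, 0, 0, 0, 0, 0, 45], [0, 0, 0, 0, 0, 0, 45], [0, 0, 0, 0, 0, 0, 45], [0, 0, 0, 0, 0, 0, 45], [0, 0, 0, 0, 0, 0, 45], [0, 0, 0, 0, 0, 0, 45], [0, 0, 0, 0, 0, 0, 45], [0, 0, 0, 0, 0, 0, 45], [0, 0, 0, 0, 0, 0, 45], [0, 0, 0, 0, 0, 0, 45]],
])

```text
time_s: 25.3
eef_pos: [0.6325, 0.0029, 0.2312]
eef_rot: [-0.0, 0.978, 0.211, -0.0]
wrist_force: [0.4, -0.8, -2.2]
opening: 0.673
grasp_force: 64.2
```

```bash
python3 - <<'E'
from m import *
T,R,o=tool()
c=cam('wrist'); P,_=world(c); L=(P-T)@R
k=(abs(L[:,0])<.035)&(abs(L[:,1])<.0295)&(L[:,2]>-.068)&(L[:,2]<-.060);q=P[k];print('funnel rim',(q.min(0)+q.max(0))/2,q.max(0),circ(q))
meas(T[0],T[1],.04,[(.143,.149),(.155,.175),(.176,.2),(.21,.235)],n='scene')
go(.6328,.003,.122)
E
```

```text
funnel rim [0.6313 0.0034 0.2952] [0.662  0.0339 0.2992] (array([0.6321, 0.0039]), np.float64(0.028237163566233))
(0.143, 0.149) 106 fit [0.6325 0.0043] 0.02474968760611642 mid [0.6318 0.0039 0.146 ] size [0.052  0.0547 0.006 ] mean [0.6309 0.0044 0.1463]
(0.176, 0.2) 40 fit [0.6319 0.0041] 0.005232188426836265 mid [0.6324 0.0049 0.189 ] size [0.0147 0.0134 0.0215] mean [0.6308 0.0055 0.1892]
(0.21, 0.235) 69 fit [0.6288 0.0103] 0.008737568389270443 mid [0.629  0.0091 0.2226] size [0.027  0.0219 0.0244] mean [0.6276 0.0118 0.225 ]
t 25.40 psi 0.425 tcp [0.6325 0.0029 0.2311] tilt [-0.0001  0.    ] -> tool shift mm [  0.3209   0.0302 109.1415]
```

>>> jog_arm([
  [[0, 0, 10, 0, 0, 0, 45], [0, 0, 15, 0, 0, 0, 45], [0, 0, 17, 0, 0, 0, 45], [0, 0, 17, 0, 0, 0, 45], [0, 0, 15, 0, 0, 0, 45], [0, 0, 12, 0, 0, 0, 45], [0, 0, 8, 0, 0, 0, 45], [0, 0, 5, 0, 0, 0, 45], [0, 0, 2, 0, 0, 0, 45], [0, 0, 0, 0, 0, 0, 45]],
])

```text
time_s: 26.4
eef_pos: [0.6327, 0.0029, 0.1304]
eef_rot: [0.0, 0.978, 0.211, 0.0]
wrist_force: [-0.0, -0.4, -1.8]
opening: 0.671
grasp_force: 64.2
```

>>> jog_arm([
  [[0, 0, 2, 0, 0, 0, 45], [0, 0, 2, 0, 0, 0, 45], [0, 0, 2, 0, 0, 0, 45], [0, 0, 1, 0, 0, 0, 45], [0, 0, 1, 0, 0, 0, 45], [0, 0, 1, 0, 0, 0, 45], [0, 0, 0, 0, 0, 0, 45], [0, 0, 0, 0, 0, 0, 45], [0, 0, 0, 0, 0, 0, 45], [0, 0, 0, 0, 0, 0, 45]],
])

```text
time_s: 27.4
eef_pos: [0.6336, 0.0027, 0.1239]
eef_rot: [0.001, 0.978, 0.211, 0.001]
wrist_force: [-4.2, -0.3, 10.9]
opening: 0.669
grasp_force: 65.6
```

>>> jog_arm([
  [[0, 0, 0, 0, 0, 0, 72], [0, 0, 0, 0, 0, 0, 76], [0, 0, 0, 0, 0, 0, 80], [0, 0, 0, 0, 0, 0, 80], [0, 0, 0, 0, 0, 0, 80], [0, 0, -10, 0, 0, 0, 85], [0, 0, -20, 0, 0, 0, 85], [0, 0, -25, 0, 0, 0, 85], [0, 0, -20, 0, 0, 0, 85], [0, 0, -10, 0, 0, 0, 85]],
])

```text
time_s: 28.4
eef_pos: [0.6338, 0.0027, 0.2094]
eef_rot: [0.001, 0.978, 0.211, 0.002]
wrist_force: [0.6, -0.1, -0.2]
opening: 0.994
grasp_force: 0.0
```

```bash
python3 - <<'E'
from m import *
for n in ('wrist','scene'):
    c,P=meas(.6328,.003,.04,[(.183,.195),(.141,.149)],n=n)
    q=P[(np.hypot(P[:,0]-.633,P[:,1]-.003)<.034)&(P[:,2]>.180)&(P[:,2]<.198)]; A=np.c_[q[:,:2]-q[:,:2].mean(0),np.ones(len(q))]; print('plane',np.linalg.lstsq(A,q[:,2],rcond=None)[0],np.percentile(q[:,2],[50,98]))
go(.6023,-.358,.19)
E
```

```text
(0.183, 0.195) 1634 fit [0.6329 0.004 ] 0.028069966157427535 mid [0.6324 0.0037 0.1863] size [0.0603 0.0601 0.0065] mean [0.6312 0.0031 0.1868]
(0.141, 0.149) 75 fit [0.6327 0.0031] 0.026850259179884126 mid [0.6508 0.0115 0.1445] size [0.0176 0.0339 0.0068] mean [0.656  0.0123 0.1436]
plane [ 0.0236 -0.0049  0.1861] [0.1868 0.1885]
(0.183, 0.195) 110 fit [0.6332 0.0044] 0.02843111067804593 mid [0.633  0.0044 0.1861] size [0.0612 0.0641 0.0062] mean [0.633  0.0023 0.1859]
(0.141, 0.149) 77 fit [0.6321 0.0049] 0.024402010392811223 mid [0.6291 0.0097 0.145 ] size [0.0484 0.0469 0.0077] mean [0.6232 0.0191 0.1452]
plane [-0.0029 -0.013   0.1845] [0.1847 0.1885]
t 28.50 psi 0.425 tcp [0.6337 0.0027 0.2085] tilt [ 0.0038 -0.0007] -> tool shift mm [-177.3744  315.685    18.6382]
```

The funnel is home: its rim is at 0.1865 (0.186 expected) and within about 1 mm of the cone's axis. Next is the slim bottle.

>>> jog_arm([
  [[-8, 15, 0, 0, 0, 0, 85], [-16, 29, 0, 0, 0, 0, 85], [-20, 35, 0, 0, 0, 0, 85], [-21, 38, 0, 0, 0, 0, 85], [-22, 38, 0, 0, 0, 0, 85], [-22, 38, 3, 0, 0, 0, 85], [-22, 38, 5, 0, 0, 0, 85], [-21, 36, 5, 0, 0, 0, 85], [-16, 30, 5, 0, 0, 0, 85], [-9, 18, 0, 0, 0, 0, 85]],
])

```text
time_s: 29.5
eef_pos: [0.5984, -0.3601, 0.1851]
eef_rot: [-0.002, 0.978, 0.209, -0.002]
wrist_force: [0.2, 0.3, -0.2]
opening: 0.999
grasp_force: 0.0
```

```bash
python3 - <<'E'
from m import *
meas(.6023,-.358,.045,[(.02,.088),(.112,.125)])
meas(.6023,-.358,.045,[(.112,.125)],n='top')
go(.6023,-.358,.02)
E
```

```text
(0.02, 0.088) 722 fit [ 0.6045 -0.3574] 0.017358433573424103 mid [ 0.6068 -0.3579  0.0541] size [0.0317 0.0384 0.0677] mean [ 0.6157 -0.3522  0.0677]
(0.112, 0.125) 1114 fit [ 0.6042 -0.3576] 0.010651529256297391 mid [ 0.6036 -0.3577  0.1161] size [0.0299 0.0299 0.0075] mean [ 0.6044 -0.3574  0.1175]
t 29.60 psi 0.421 tcp [ 0.5993 -0.36    0.1864] tilt [-0.0021  0.001 ] -> tool shift mm [  3.7853  -0.3462 166.3887]
```

>>> jog_arm([
  [[5, 0, 20, 0, 0, 0, 85], [0, 0, 30, 0, 0, 0, 85], [0, 0, 32, 0, 0, 0, 85], [0, 0, 30, 0, 0, 0, 85], [0, 0, 24, 0, 0, 0, 85], [0, 0, 15, 0, 0, 0, 85], [0, 0, 8, 0, 0, 0, 85], [0, 0, 2, 0, 0, 0, 85], [0, 0, 0, 0, 0, 0, 75], [0, 0, 0, 0, 0, 0, 55]],
])

```text
time_s: 30.6
eef_pos: [0.6066, -0.3556, 0.0289]
eef_rot: [0.001, 0.978, 0.211, 0.001]
wrist_force: [0.0, 0.4, 0.9]
opening: 0.727
grasp_force: 0.0
```

>>> jog_arm([
  [[0, 0, 0, 0, 0, 0, 40], [0, 0, 0, 0, 0, 0, 25], [0, 0, 0, 0, 0, 0, 25], [0, 0, 0, 0, 0, 0, 25], [0, 0, 0, 0, 0, 0, 25], [0, 0, 0, 0, 0, 0, 25], [0, 0, -4, 0, 0, 0, 25], [0, 0, -8, 0, 0, 0, 25], [0, 0, -12, 0, 0, 0, 25], [0, 0, -10, 0, 0, 0, 25]],
])

```text
time_s: 31.6
eef_pos: [0.6057, -0.3549, 0.0622]
eef_rot: [0.0, 0.978, 0.211, 0.0]
wrist_force: [-0.2, -0.1, -1.2]
opening: 0.416
grasp_force: 59.9
```

```bash
python3 - <<'E'
from m import *
T,R,o=tool()
c,P=meas(T[0],T[1],.03,[(.035,.09)],n='scene'); q=P[(np.hypot(P[:,0]-T[0],P[:,1]-T[1])<.03)&(P[:,2]>.01)]; print('low',np.percentile(q[:,2],[0,2]))
go(.613,-.115)
E
```

```text
(0.035, 0.09) 202 fit [ 0.6017 -0.3529] 0.016217312165853138 mid [ 0.6013 -0.3505  0.0623] size [0.0387 0.0362 0.0545] mean [ 0.5974 -0.3434  0.0633]
low [0.0336 0.039 ]
t 31.65 psi 0.425 tcp [ 0.6069 -0.3559  0.0646] tilt [ 0.0028 -0.0023] -> tool shift mm [ 104.8589 -216.9388   -0.533 ]
```

>>> jog_arm([
  [[6, -12, 0, 0, 0, 0, 25], [13, -27, 0, 0, 0, 0, 25], [16, -33, 0, 0, 0, 0, 25], [17, -34, 0, 0, 0, 0, 25], [17, -34, 0, 0, 0, 0, 25], [15, -32, 0, 0, 0, 0, 25], [12, -26, 0, 0, 0, 0, 25], [7, -15, 0, 0, 0, 0, 25], [3, -6, 0, 0, 0, 0, 25], [0, 0, 0, 0, 0, 0, 25]],
])

```text
time_s: 32.65
eef_pos: [0.6119, -0.1112, 0.0611]
eef_rot: [0.0, 0.977, 0.211, -0.0]
wrist_force: [1.1, -0.5, -2.3]
opening: 0.414
grasp_force: 60.1
```

```bash
python3 - <<'E'
from m import *
go(.615,-.114,.029)
T,R,o=tool()
for n in ('top','scene','wrist'):
    c,P=meas(T[0],T[1],.035,[(.035,.11)],n=n); q=P[(np.hypot(P[:,0]-T[0],P[:,1]-T[1])<.03)&(P[:,2]>.012)]; print(n,'low',np.percentile(q[:,2],[0,2]))
E
```

```text
t 32.65 psi 0.426 tcp [ 0.6119 -0.1112  0.0611] tilt [-0.0001 -0.0002] -> tool shift mm [ 1.6424  3.8159 32.1265]
top low [0.0926 0.1394]
(0.035, 0.11) 311 fit [ 0.6066 -0.1069] 0.014576654615696787 mid [ 0.6081 -0.1008  0.0725] size [0.0402 0.039  0.0744] mean [ 0.602  -0.1003  0.072 ]
scene low [0.0335 0.0384]
(0.035, 0.11) 3730 fit [ 0.6044 -0.1152] 0.023413647625872194 mid [ 0.6186 -0.1086  0.0727] size [0.0276 0.0561 0.0746] mean [ 0.6229 -0.1079  0.0834]
wrist low [0.0354 0.061 ]
```

>>> jog_arm([
  [[2, 4, 4, 0, 0, 0, 25], [0, 0, 8, 0, 0, 0, 25], [0, 0, 8, 0, 0, 0, 25], [0, 0, 6, 0, 0, 0, 25], [0, 0, 4, 0, 0, 0, 25], [0, 0, 2, 0, 0, 0, 25], [0, 0, 1, 0, 0, 0, 25], [0, 0, 0, 0, 0, 0, 25], [0, 0, 0, 0, 0, 0, 25], [0, 0, 0, 0, 0, 0, 40]],
])

```text
time_s: 33.8
eef_pos: [0.6159, -0.1148, 0.0285]
eef_rot: [0.0, 0.978, 0.211, 0.0]
wrist_force: [-0.0, 1.0, -0.4]
opening: 0.47
grasp_force: 0.0
```

>>> jog_arm([
  [[0, 0, 0, 0, 0, 0, 60], [0, 0, 0, 0, 0, 0, 75], [0, 0, 0, 0, 0, 0, 75], [0, 0, -10, 0, 0, 0, 75], [0, 0, -25, 0, 0, 0, 75], [0, 0, -35, 0, 0, 0, 75], [0, 0, -40, 0, 0, 0, 80], [0, 0, -30, 0, 0, 0, 85], [0, 0, -15, 0, 0, 0, 85], [0, 0, 0, 0, 0, 0, 85]],
])

```text
time_s: 34.8
eef_pos: [0.617, -0.1152, 0.1863]
eef_rot: [0.001, 0.978, 0.211, 0.002]
wrist_force: [0.0, -0.5, -0.4]
opening: 0.998
grasp_force: 0.0
```

```bash
python3 - <<'E'
from m import *
meas(.613,-.115,.045,[(.02,.088),(.112,.125)])
go(.4165,-.238,.19)
E
```

```text
(0.02, 0.088) 801 fit [ 0.6144 -0.116 ] 0.01731112564648263 mid [ 0.6162 -0.1164  0.054 ] size [0.0324 0.0381 0.0679] mean [ 0.6255 -0.1105  0.0661]
(0.112, 0.125) 1083 fit [ 0.614  -0.1161] 0.010711800974354788 mid [ 0.6134 -0.1165  0.1163] size [0.0297 0.03   0.0085] mean [ 0.6143 -0.116   0.1175]
t 34.85 psi 0.425 tcp [ 0.6157 -0.1147  0.1837] tilt [ 0.0014 -0.0005] -> tool shift mm [-232.3332   30.2643   -6.4862]
```

>>> jog_arm([
  [[-15, 2, 0, 0, 0, 0, 85], [-30, 4, 0, 0, 0, 0, 85], [-36, 5, 0, 0, 0, 0, 85], [-38, 5, 0, 0, 0, 0, 85], [-36, 5, 0, 0, 0, 0, 85], [-34, 4, 0, 0, 0, 0, 85], [-25, 3, 0, 0, 0, 0, 85], [-13, 2, 0, 0, 0, 0, 85], [-5, 0, 0, 0, 0, 0, 85], [0, 0, 0, 0, 0, 0, 85]],
])

```text
time_s: 35.85
eef_pos: [0.4162, -0.2372, 0.1824]
eef_rot: [-0.001, 0.978, 0.21, -0.0]
wrist_force: [0.2, -0.1, 0.3]
opening: 0.995
grasp_force: 0.0
```

```bash
cat >> m.py <<'E'
def timer(x,y,n='wrist'):
    c=cam(n); P,_=world(c); q=P[(np.hypot(P[:,0]-x,P[:,1]-y)<.055)&(P[:,2]>.010)&(P[:,2]<.025)]
    print(len(q),cv2.minAreaRect((q[:,:2]*1000).astype(np.float32)),np.percentile(q[:,2],[50,99]))
E
python3 - <<'E'
from m import *
timer(.417,-.238)
go(.4165,-.238,0)
E
```

```text
3696 ((418.0832824707031, -239.4077606201172), (62.55645751953125, 73.30900573730469), 46.93187713623047) [0.0182 0.0214]
t 35.90 psi 0.425 tcp [ 0.4167 -0.2371  0.1826] tilt [-0.0003  0.0009] -> tool shift mm [ -0.5578   0.9605 182.6323]
```

>>> jog_arm([
  [[0, 3, 10, 0, 0, 0.147, 85], [0, 0, 15, 0, 0, 0.147, 85], [0, 0, 18, 0, 0, 0.147, 85], [0, 0, 18, 0, 0, 0.147, 85], [0, 0, 18, 0, 0, 0.147, 85], [0, 0, 18, 0, 0, 0.147, 85], [0, 0, 15, 0, 0, 0.147, 85], [0, 0, 8, 0, 0, 0.147, 85], [0, 0, 0, 0, 0, 0, 85], [0, 0, 0, 0, 0, 0, 85]],
])

```text
time_s: 36.9
eef_pos: [0.4183, -0.2398, 0.0632]
eef_rot: [-0.0, 0.931, -0.364, -0.0]
wrist_force: [1.0, 0.2, -0.7]
opening: 0.993
grasp_force: 0.0
```

```bash
python3 - <<'E'
from m import *
timer(.418,-.239)
go(.418,-.2394,-.036)
c=cam('wrist');cv2.imwrite('pics/w10.png',c['frame'])
E
```

```text
7681 ((418.2571105957031, -240.1693115234375), (63.87420654296875, 74.03174591064453), 46.84580612182617) [0.0183 0.0213]
t 36.95 psi -0.747 tcp [ 0.4184 -0.2401  0.0636] tilt [ 0.0005 -0.0003] -> tool shift mm [-0.8439 -0.2223 99.5526]
```

View pics/w10.png

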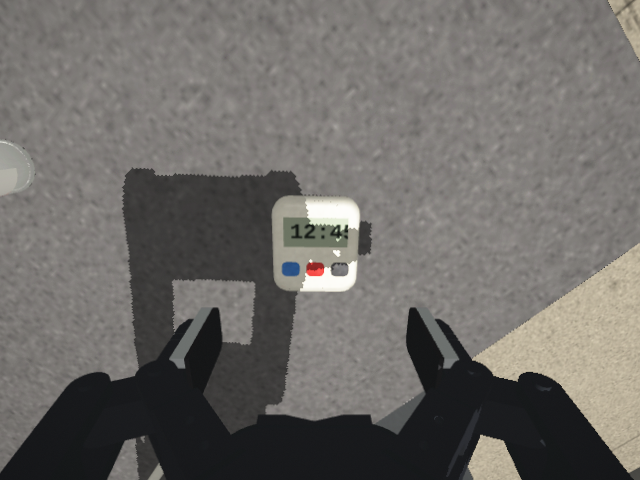

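The wrist view shows the timer at (315,243), square between the fingers and narrow across them. I'll go down 99 mm, with the last part slow.

>>> jog_arm([
  [[0, 0, 15, 0, 0, 0, 85], [0, 0, 22, 0, 0, 0, 85], [0, 0, 22, 0, 0, 0, 85], [0, 0, 15, 0, 0, 0, 85], [0, 0, 10, 0, 0, 0, 85], [0, 0, 6, 0, 0, 0, 85], [0, 0, 4, 0, 0, 0, 85], [0, 0, 3, 0, 0, 0, 85], [0, 0, 0, 0, 0, 0, 85], [0, 0, 0, 0, 0, 0, 85]],
])

```text
time_s: 38.0
eef_pos: [0.418, -0.2405, -0.0334]
eef_rot: [0.0, 0.93, -0.367, 0.0]
wrist_force: [-0.2, 0.1, 0.3]
opening: 0.997
grasp_force: 0.0
```

>>> jog_arm([
  [[0, 0, 0, 0, 0, 0, 75], [0, 0, 0, 0, 0, 0, 65], [0, 0, 0, 0, 0, 0, 50], [0, 0, 0, 0, 0, 0, 50], [0, 0, 0, 0, 0, 0, 50], [0, 0, 0, 0, 0, 0, 50], [0, 0, -2, 0, 0, 0, 50], [0, 0, -8, 0, 0, 0, 50], [0, 0, -15, 0, 0, 0, 50], [0, 0, -15, 0, 0, 0, 50]],
])

```text
time_s: 39.0
eef_pos: [0.4174, -0.24, 0.0067]
eef_rot: [-0.0, 0.93, -0.367, -0.0]
wrist_force: [-0.1, -0.2, -0.1]
opening: 0.692
grasp_force: 63.7
```

```bash
python3 - <<'E'
from m import *
T,R,o=tool()
c=cam('wrist'); P,_=world(c); q=P[(np.hypot(P[:,0]-T[0],P[:,1]-T[1])<.028)&(P[:,2]<.1)]; print(np.percentile(q[:,2],[2,50,98]))
go(.5046,.0243)
E
```

```text
[0.0007 0.0579 0.0606]
t 39.05 psi -0.751 tcp [ 0.4189 -0.2413  0.0091] tilt [ 0.0024 -0.0022] -> tool shift mm [-118.648  -252.6181   -0.3875]
```

>>> jog_arm([
  [[-6, -13, 0, 0, 0, 0, 50], [-13, -28, 0, 0, 0, 0, 50], [-16, -34, 0, 0, 0, 0, 50], [-17, -37, 0, 0, 0, 0, 50], [-17, -37, 0, 0, 0, 0, 50], [-17, -36, 0, 0, 0, 0, 50], [-15, -32, 0, 0, 0, 0, 50], [-11, -22, 0, 0, 0, 0, 50], [-6, -12, 0, 0, 0, 0, 50], [0, 0, 0, 0, 0, 0, 50]],
])

```text
time_s: 40.05
eef_pos: [0.5021, 0.0256, 0.0055]
eef_rot: [0.0, 0.931, -0.366, -0.001]
wrist_force: [0.5, -0.4, -0.7]
opening: 0.69
grasp_force: 63.8
```

```bash
python3 - <<'E'
from m import *
go(.5046,.0243,-.0335)
E
```

```text
t 40.05 psi -0.748 tcp [0.5021 0.0256 0.0055] tilt [-0.0012  0.0004] -> tool shift mm [ 2.7295 -0.7546 39.    ]
```

>>> jog_arm([
  [[2, -1, 6, 0, 0, 0, 50], [1, 0, 10, 0, 0, 0, 50], [0, 0, 10, 0, 0, 0, 50], [0, 0, 6, 0, 0, 0, 50], [0, 0, 4, 0, 0, 0, 50], [0, 0, 2, 0, 0, 0, 50], [0, 0, 1, 0, 0, 0, 50], [0, 0, 0, 0, 0, 0, 50], [0, 0, 0, 0, 0, 0, 50], [0, 0, 0, 0, 0, 0, 65]],
])

```text
time_s: 41.05
eef_pos: [0.506, 0.0224, -0.0326]
eef_rot: [-0.0, 0.93, -0.367, 0.0]
wrist_force: [-0.0, -0.3, 0.4]
opening: 0.761
grasp_force: 0.0
```

>>> jog_arm([
  [[0, 0, 0, 0, 0, 0, 80], [0, 0, 0, 0, 0, 0, 80], [0, 0, 0, 0, 0, 0, 80], [0, 0, -10, 0, 0, 0, 80], [0, 0, -25, 0, 0, 0, 80], [0, 0, -35, 0, 0, 0, 80], [0, 0, -40, 0, 0, 0, 80], [0, 0, -40, 0, 0, 0, 80], [0, 0, -40, 0, 0, 0, 80], [0, 0, -40, 0, 0, 0, 80]],
])

```text
time_s: 42.05
eef_pos: [0.5053, 0.0225, 0.1998]
eef_rot: [-0.0, 0.93, -0.367, 0.0]
wrist_force: [0.2, 0.4, -0.6]
opening: 0.941
grasp_force: 0.0
```

>>> jog_arm([
  [[-15, 15, -10, 0, 0, 0, 80], [-25, 25, 0, 0, 0, 0, 80], [-30, 30, 0, 0, 0, 0, 80], [-30, 30, 0, 0, 0, 0, 80], [-15, 15, 0, 0, 0, 0, 80], [0, 0, 0, 0, 0, 0, 80], [0, 0, 0, 0, 0, 0, 80], [0, 0, 0, 0, 0, 0, 80], [0, 0, 0, 0, 0, 0, 80], [0, 0, 0, 0, 0, 0, 80]],
])

```text
time_s: 43.05
eef_pos: [0.3434, 0.0169, 0.2071]
eef_rot: [0.0, 0.93, -0.367, -0.0]
wrist_force: [0.0, -0.3, -0.7]
opening: 0.934
grasp_force: 0.0
```

```bash
python3 - <<'E'
from m import *
o=np.array([.6328,.003]);a=-.165; b=np.array([np.cos(a),np.sin(a)]); l=np.array([-b[1],b[0]])
print('targets wide',o+.12*l,'slim',o-.12*l,'timer',o-.13*b)
for n in ('wrist','scene'):
    timer(.505,.024,n)
    c=cam(n); cv2.imwrite(f'pics/fin_{n}.png',c['frame'])
    for nm,(x,y,bands) in dict(wide=(.652,.121,[(.1,.112)]),slim=(.613,-.116,[(.112,.125)]),funnel=(.6328,.003,[(.182,.195)]),cone=(.6328,.003,[(.141,.149)]),small=(.451,.376,[(.02,.03)]),beaker=(.4445,.2275,[(.08,.092)])).items(): print(n,nm); meas(x,y,.04,bands,c=c)
    P,_=world(c); d=np.hypot(P[:,0]-.6328,P[:,1]-.003); h=P[(d>.035)&(d<.085)&(P[:,2]>.07)&(P[:,2]<.115)]; h=h.mean(0)[:2]-o if len(h) else o; print('hose yaw',np.arctan2(h[1],h[0]))
go(.5,.0)
E
```

```text
targets wide [0.6525 0.1214] slim [ 0.6131 -0.1154] timer [0.5046 0.0244]
4512 ((505.7398986816406, 22.7978515625), (63.90203857421875, 72.55400085449219), 46.66551208496094) [0.0184 0.0216]
wrist wide
wrist slim
wrist funnel
wrist cone
wrist small
(0.02, 0.03) 410 fit [0.4411 0.3897] 0.016207243598408232 mid [0.4411 0.3899 0.0238] size [0.0356 0.0369 0.0076] mean [0.4415 0.3904 0.0241]
wrist beaker
(0.08, 0.092) 894 fit [0.4442 0.2261] 0.02681894417311639 mid [0.4444 0.2265 0.0851] size [0.0567 0.0573 0.0102] mean [0.4454 0.2302 0.0852]
hose yaw 0.004740798869773073
433 ((505.896484375, 26.727542877197266), (63.14856719970703, 73.06985473632812), 48.901153564453125) [0.018  0.0224]
scene wide
(0.1, 0.112) 120 fit [0.6494 0.1244] 0.014080457977931192 mid [0.6499 0.1235 0.104 ] size [0.0378 0.0385 0.0077] mean [0.6486 0.1254 0.1046]
scene slim
(0.112, 0.125) 62 fit [ 0.6132 -0.1142] 0.011321045036863275 mid [ 0.6124 -0.1139  0.1164] size [0.0292 0.0272 0.0087] mean [ 0.6119 -0.1123  0.1169]
scene funnel
(0.182, 0.195) 125 fit [0.6325 0.0048] 0.0281595588377312 mid [0.632  0.0028 0.1859] size [0.0615 0.0659 0.0078] mean [0.6333 0.0025 0.1857]
scene cone
(0.141, 0.149) 74 fit [0.6315 0.0058] 0.023797939040234493 mid [0.6308 0.0113 0.1451] size [0.0519 0.0455 0.0079] mean [0.6216 0.019  0.1453]
scene small
(0.02, 0.03) 148 fit [0.4434 0.3863] 0.01811186071796137 mid [0.4421 0.3744 0.024 ] size [0.0374 0.0736 0.0079] mean [0.4417 0.3917 0.0239]
scene beaker
(0.08, 0.092) 181 fit [0.4449 0.2276] 0.02666767837260424 mid [0.4458 0.2265 0.0854] size [0.0581 0.0583 0.0107] mean [0.4464 0.2252 0.0846]
hose yaw -0.12192714135472091
t 43.25 psi -0.751 tcp [0.3431 0.0169 0.207 ] tilt [-0.0007  0.0002] -> tool shift mm [126.2374 -94.7113  -0.1161]
```

View pics/fin_scene.png

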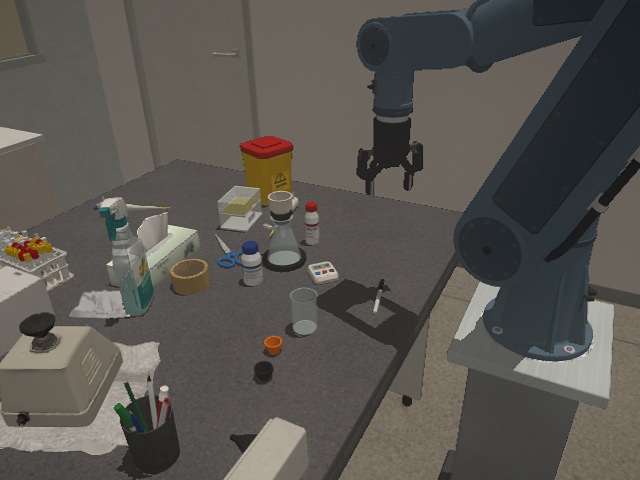

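The final scene view shows the funnel at (282,203) in the cone on the flask and the wide bottle at (251,265). The slim bottle is at (312,224), the timer at (323,272), and the beaker and small cone are untouched. All measured positions are within tolerance, so I'm handing in.

```bash
python3 -c "
from bench import ctrl
print(ctrl.hand_in())"
```

```text
the job is handed in; nothing more can be done
None
```

I handed the job in at about 43 s: cone and funnel measured home in the flask, both bottles and the timer within about 3 mm of their targets, and beaker and small cone left standing; no verdict was returned.

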